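# Nip up a gas stub's lock nut with an adjustable wrench

### The arm

A 6-joint arm with a two-finger parallel gripper is mounted at the origin on the work surface. World frame = base frame: x ahead of the robot, y to its left, z up, the work surface at z = 0. Lengths are in m, angles in rad, forces in N, time in s.
With the tool pointing down it reaches from about 0.275 to 0.75 m from the base axis. Payload 10.2 kg.
Tool frame: the origin (TCP) lies on the mounting face of the last link; the fingertips stand bot.finger_overhang ahead of it and the grasp point (between the pads) lies 147 mm ahead of it (bot.finger_overhang is the distance from the TCP to the fingertips, in m); z points along the fingers, y is the direction in which the jaws open and shut (so a half turn about z gives the same grasp; the last joint's range is limited). The gripper opens to 88 mm and grips with 3 to 60 N. Pads are 18 mm wide; open, the fingers measure 123 mm over their backs; the gripper's body (75 mm by 187 mm) begins 45 mm behind the grasp point.
Start: joints at [1.043, 0.313, 1.498, -0, 1.331, -0.223], TCP at [0.158, 0.501, 0.405] pointing down, gripper open.
Joint ranges: [-2.94, 2.94], [-0.97, 2.17], [0.19, 2.56], [-1.23, 4.37], [0.02, 3.11], [-2.88, 2.88]. Speed limits (rad/s): [2.39, 2.39, 3.01, 3.14, 3.14, 3.14].

### API

Orientations are given as a unit quaternion [x, y, z, w].
In Python, from plant import bot gives the robot as it stands.
- The arm moves only by the tool move_arm, never from a script. Its argument "increments" is a list of rows, each a list of 3 entries, a list of its own where there are three numbers: the gripper's target within -1 to 1 (fully open at 1, half-way at 0, shut at -1), then the shift along the tool's x, y, z in mm, then the turn about the tool's z in rad. In form: [[claw, [x, y, z], turn], ...]. A call has 1 to 12 rows; each row is the pose to reach, as a shift and turn from the pose commanded when the call began, along the tool's axes at that moment; what a row does not reach only later rows make up. A row lasts 1/10 s, in which the tool goes at most 50 mm and 8.59 degrees, less where a joint would pass 70% of its speed; a pose out of reach is approached as far as the arm can. A call with a gripper value outside its range is refused whole. The fingers move at their own pace and stop on an object; the grip force is fixed at half the most. Time passes only in rows, so rows that repeat a pose let the fingers close. It gives the time, the measured TCP pose, the force and the opening at its end, in the units of the state.
- bot.read_state(): the state, without advancing time (a new reading comes with each control period).
- bot.snapshot(name): name is "scene" or "top" or "wrist"; returns (picture, depth): 400x640x3 uint8, blue, green, red; 400x640 float32, m along the optical axis (not along the pixel's ray), 0 where there is no reading.
- bot.get_calibration(name): a dict with "fx", "fy", "cx", "cy" (pixels), "k1" (the pictures are not rectified: a ray, as slopes to the right and down, at radius r is drawn at 1 + k1 r^2 times it, then the intrinsics apply), "R" (3x3) and "t" (3): a world point X has camera coordinates R X + t. Camera axes: x right, y down, z forward; pixel columns grow to the right and rows downward; lengths in m; the calibration is good to about 2 mm. A picture is of the moment at which its call begins: read the wrist's pose just before it. get_calibration takes no time and is no camera call; for the wrist camera it gives the pose at the moment of the call.
- bot.job_done(): hands the job in, once; it reports no verdict.
Trained networks look in the newest picture that a camera, given by its name, has taken for a name from the list of things; names that differ only in an ending like _2 or _b are one class to them, and where a whole thing is asked for, a point or a joint stands for the part that bears it (a point fixed in the world has none). Each returns a list of dicts, best first, with "conf" (0 to 1); they miss things now and then, are a little off and sometimes report something else, mostly with a low value. They report only what shows in the picture. A call takes as long as a camera call.
- bot.look_for(thing, camera): "extent" ([left, top, right, bottom] in pixels, round what is visible of it).
- bot.mark_of(thing, camera): "uv" ([column, row] in pixels: a listed point, or the origin of a listed thing).
The state is a dict: "t": time; "qpos": joint angles; "dq": joint speeds; "effort": joint torques, N m; "tool_pos": TCP position; "ee_rot": TCP orientation; "contact_force": force on the tool from outside, world axes, zero at the start; "moment": the same for the moment, N m; "opening": opening from 0.0 (shut) to 1.0 (fully open).
Only numpy, scipy, OpenCV 4.12 (cv2) and the standard library are available. Lean on these libraries where they do the work, as an engineer would, in place of code of your own. Each camera call takes 0.05 s, during which the arm holds its last target.

### The job

The lock nut at the foot of the capped gas stub in the bench is only finger-tight. Bring the adjustable wrench's open mouth round it, roll the worm until the jaw sits snug on two flats of the nut (let the worm close it, do not force the jaw itself), and only then tighten the nut an eighth of a turn, clockwise seen from above. Leave the wrench snug on the nut, lying flat, and everything else on the bench where it is.

Things in the scene. Friction and masses are not known exactly. Their poses are not given: they have to be found in the camera images.
- wrench: steel adjustable wrench, 250 mm long, 0.35 to 0.55 kg, loose, flat on the bench, right face up. Origin: on its underside, where the nut's centre lies when the wrench is fully on the nut. x points straight out of the mouth, y to the movable jaw's side, z up. Head 15 mm thick, x from -60 to 15 mm, y from -36 mm to about 43 mm (outer edge of the open movable jaw)
- mouth (a point): centre of the wrench's mouth, 7.5 mm above its origin, with the wrench's axes. In the wrench's frame the fixed jaw's face is the plane y = -12 mm, the throat floor is at x = -15 mm and both jaws reach x = +14 to 15 mm. Along x, the seated nut's corner touches the throat when the origin is 1 mm past the nut's axis
- jaw (a joint): how far the movable jaw has closed, m: mouth opening = 31 mm - value, 0 to 2.5 mm at the start. Snug on the 24 mm nut at about 0.007. The jaw moves only by the worm (4 mm per turn of the worm) and holds where it is left
- worm_top (a point): topmost line of the worm, a knurled wheel 17 mm across and 17 mm long in a window of the wrench's head; at (-36, 0, 17.7) mm in the wrench's frame, with its axes; wheel axis along y. It stands 2 mm or more above head, jaws and nut. Rubbing its top towards the mouth (+x) closes the jaw, towards the handle opens it. It drags with 0.03 N m: a fingertip pressed on with 6 to 12 N rolls it without slip
- handle_mid (a point): point on top of the wrench's handle, on its centre line, at (-105, 29, 13) mm in the wrench's frame, with its axes. Handle: straight from (-50, 6) to (-209, 72) mm in that frame (22.5 degrees off -x, towards +y), 20 to 25 mm wide, its underside 2 mm and its top 13 mm above the bench; 21 mm wide here, near the centre of mass. Its end is round, 27 mm across
- nut_top (a point): centre of the top of the steel hexagon lock nut, 24 mm across flats, 27.7 mm across corners, from 2 to 15.5 mm above the bench. z is its axis, up; y is square to one pair of flats (others every 60 degrees); x, y turn with the nut. Out of it stands a brass stub with a round cap 18.4 mm across, to 33 mm above the bench
- nut (a joint): turn of the lock nut, rad, 0 at the start, growing clockwise seen from above; it drags evenly with about 0.35 N m and stays where it is left; an eighth of a turn is 0.785
- outlet: the fixed gas outlet: origin on the bench on the axis of the capped stub. Its white gas tap, a column 60 mm across at the foot, 160 mm tall, with a nozzle reaching 75 mm out, stands at (148, -78) mm in this frame. Both stand on a steel service plate let in flush with the bench
- reagent: amber bottle with a black cap, 64 mm across, 130 mm tall, origin under its centre; a bystander
- slide_box: grey and white plastic microscope slide box, 100 x 85 x 36 mm, origin under its centre; a bystander
- glove_box: cardboard box of gloves, 125 x 235 x 70 mm, origin under its centre; a bystander

How it is judged:
By the outcome, as a careful person would: the job done as asked, in the order asked, and still so for the second after the job is handed in, with the robot touching nothing.
It also fails if it takes over 72 s, if anything falls off the work surface, if the arm or the gripper's body presses on something with over 40 N, if the wrist force passes 120 N, or if a joint passes its speed limit or range.

## Working session

There is one attempt and no reset: what is moved stays moved. The work goes in short steps, Python scripts to look and compute and a tool call to move; the robot and the scene stay as the last step left them, time stands still between calls to the robot, and variables do not carry over. Pictures are saved under pics/ and viewed, and the job is handed in when it is done.

Besides the shell and the picture viewer there is one more tool, called after "Emit:" as name([rows], argument=value, ...), one row to a line, values as JSON. move_arm: Moves the arm, as the interface text tells. Its arguments: {"type":"object","properties":{"increments":{"type":"array","items":{"type":"array"}}},"required":["increments"]}

```bash
ls; mkdir -p pics; cat > h.py <<'E'
import numpy as np, cv2
from plant import bot
from scipy.spatial.transform import Rotation as Ro
def cal(n): return bot.get_calibration(n)
def ray(c,uv):
    p=np.array([(uv[0]-c['cx'])/c['fx'],(uv[1]-c['cy'])/c['fy']]); q=p.copy()
    for _ in range(20): q=p/(1+c['k1']*(q@q))
    return np.array([q[0],q[1],1.0])
def atz(c,uv,z):
    R=np.array(c['R']);t=np.array(c['t']); o=-R.T@t; d=R.T@ray(c,uv); return o+d*(z-o[2])/d[2]
def dep(c,uv,d):
    R=np.array(c['R']);t=np.array(c['t']); return R.T@(ray(c,uv)*d-t)
def proj(c,X):
    R=np.array(c['R']);t=np.array(c['t']); p=R@np.array(X)+t; q=p[:2]/p[2]; q=q*(1+c['k1']*(q@q))
    return np.array([q[0]*c['fx']+c['cx'],q[1]*c['fy']+c['cy']])
E
python3 - <<'E'
from h import *
print(bot.finger_overhang, bot.read_state())
for n in ['scene','top','wrist']:
    c=cal(n); im,d=bot.snapshot(n); cv2.imwrite(f'pics/{n}0.png',im); np.save(f'{n}0.npy',d)
    print(n,c)
    for th,z in [('mouth',.0075),('worm_top',.0177),('handle_mid',.013),('nut_top',.0155),('outlet',0),('wrench',0),('reagent',0),('slide_box',0),('glove_box',0)]:
        for r in bot.mark_of(th,n)[:2]: print(n,th,round(r['conf'],2),np.round(r['uv'],1),np.round(atz(c,r['uv'],z),4))
E
```

```text
pics
0.166 {'t': 0.0, 'qpos': array([ 1.04261368e+00,  3.13483820e-01,  1.49842962e+00, -1.15765625e-05,
        1.33100289e+00, -2.23365640e-01]), 'dq': array([ 7.56457888e-04, -5.57978772e-06,  1.64576637e-03, -2.36877788e-04,
       -4.92738223e-04,  1.21575790e-04]), 'effort': array([ 5.26010481e-04, -4.02230215e+01, -2.52260631e+01,  6.94211922e-02,
        3.54088575e-02, -7.53240806e-05]), 'tool_pos': array([0.15754195, 0.50077318, 0.40414643]), 'ee_rot': array([ 1.51817762e-01,  9.88408281e-01, -6.17717945e-04, -2.37659227e-04]), 'contact_force': array([0.49720544, 0.51613696, 0.14034713]), 'moment': array([ 0.00617846, -0.03055116, -0.00552302]), 'opening': 0.9981095505936464}
scene {'fx': 436.7260740297034, 'fy': 436.7260740297034, 'cx': 321.58115629883815, 'cy': 201.94981151920493, 'k1': -0.11132177101124913, 'R': array([[-0.66353919,  0.74801997, -0.01348593],
       [ 0.51167402,  0.44058767, -0.7376125 ],
       [-0.54580715, -0.4963352 , -0.67508957]]), 't': array([ 0.32997701, -0.21601961,  1.57111607])}
scene mouth 0.68 [311.7 227.3] [0.5598 0.0177 0.0075]
scene hand
[... 1253 characters left out ...]
tlet 0.68 [298.7 188.1] [0.5439 0.0555 0.    ]
top wrench 0.65 [310.8 187.8] [0.5454 0.0176 0.    ]
top reagent 0.69 [452.  197.7] [ 0.5206 -0.4233  0.    ]
top slide_box 0.82 [434.  239.1] [ 0.3902 -0.3628  0.    ]
top glove_box 0.81 [194.9 165.4] [0.6122 0.3847 0.    ]
top glove_box 0.4 [301.  185.3] [0.553  0.0485 0.    ]
wrist {'fx': 286.975910431924, 'fy': 286.975910431924, 'cx': 322.27094645643916, 'cy': 199.6382528979669, 'k1': 0.008633554968598316, 'R': array([[ 3.00565088e-01,  9.53761067e-01, -6.73777888e-04],
       [ 9.04877739e-01, -2.84936754e-01,  3.16239344e-01],
       [ 3.01424791e-01, -9.56601930e-02, -9.48679199e-01]]), 't': array([-0.52430856, -0.04230397,  0.39232023])}
```

View images.

```bash
python3 - <<'E'
import cv2
im=cv2.imread('pics/top0.png'); cv2.imwrite('pics/top0z.png',cv2.resize(im[130:250,230:390],None,fx=5,fy=5,interpolation=cv2.INTER_CUBIC))
im=cv2.imread('pics/scene0.png'); cv2.imwrite('pics/scene0z.png',cv2.resize(im[150:300,220:420],None,fx=4,fy=4,interpolation=cv2.INTER_CUBIC))
E
```

```text
(no output)
```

View pics/top0.png

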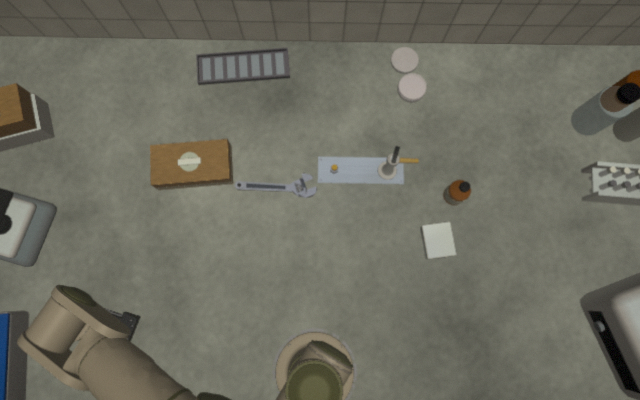

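```bash
sleep 0
```

```text
(no output)
```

View pics/top0z.png

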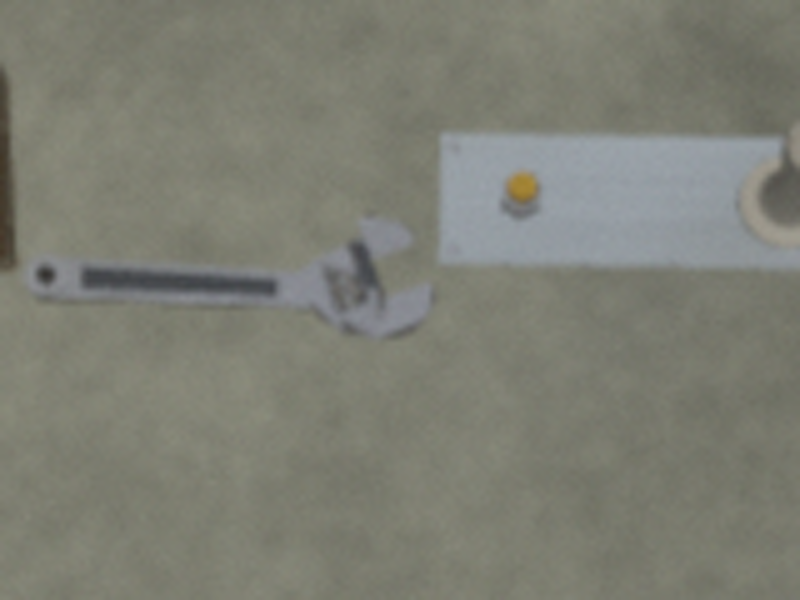

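View pics/scene0.png

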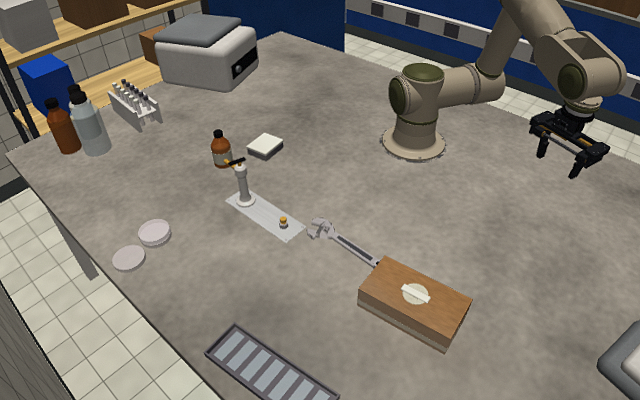

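View pics/scene0z.png

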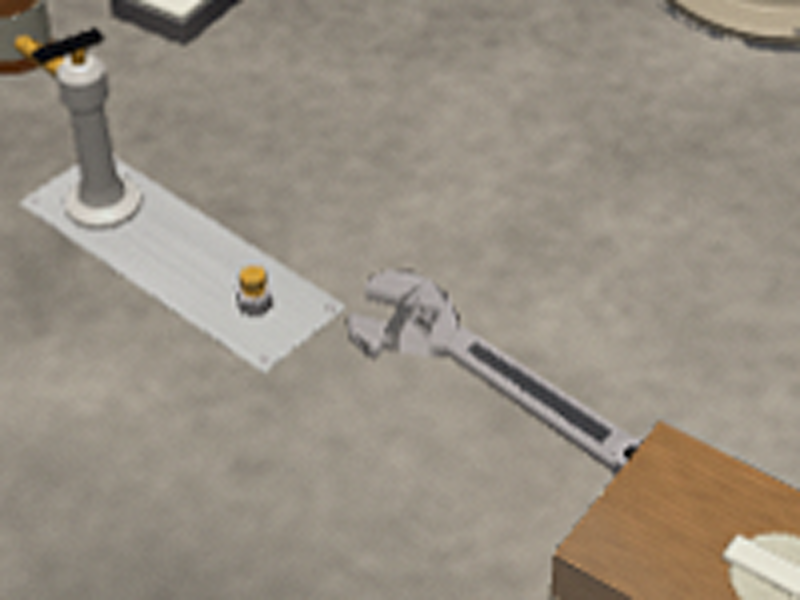

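View pics/wrist0.png

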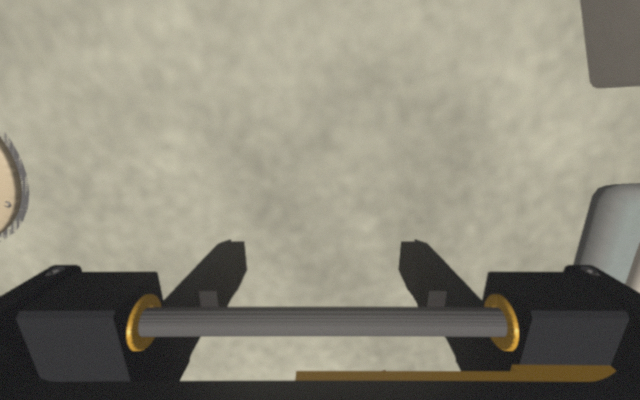

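The top view shows the wrench lying with its head near (305,186) and its handle running left to about (238,185), towards the glove box. The mouth opens right and slightly up. The stub and nut are at about (334,170) and the tap at (388,172). I'll move in for a closer look.

Emit:
move_arm([
  [1,[-500,-262,100],1.27],
  [1,[-500,-262,100],1.27],
  [1,[-500,-262,100],1.27],
  [1,[-500,-262,100],1.27],
  [1,[-500,-262,100],1.27],
  [1,[-500,-262,100],1.27],
  [1,[-500,-262,100],1.27],
  [1,[-500,-262,100],1.27],
  [1,[-500,-262,100],1.27],
  [1,[-500,-262,100],1.27],
  [1,[-500,-262,100],1.27],
  [1,[-500,-262,100],1.27],
])

```text
t: 2.7
tool_pos: [0.5578, 0.0978, 0.3038]
ee_rot: [0.71, 0.705, -0.0, 0.0]
contact_force: [-0.3, 0.4, -0.2]
opening: 1.0
```

```bash
cat >> h.py <<'E'
def look(tag,things=(('mouth',.0075),('worm_top',.0177),('handle_mid',.013),('nut_top',.0155),('wrench',0),('outlet',0)),n='wrist'):
    c=cal(n); im,d=bot.snapshot(n); cv2.imwrite(f'pics/{tag}.png',im); np.save(f'{tag}.npy',d)
    import pickle; pickle.dump(c,open(f'{tag}.pkl','wb'))
    out={}
    for th,z in things:
        for i,r in enumerate(bot.mark_of(th,n)[:2]):
            p=atz(c,r['uv'],z); 
            if i==0: out[th]=p
            print(th,round(r['conf'],2),np.round(r['uv'],1),np.round(p,4))
    s=bot.read_state(); print('t',s['t'],'tcp',np.round(s['tool_pos'],4),'yaw y',toolyaw(s),'F',np.round(s['contact_force'],1),'op',s['opening'],'q',np.round(s['qpos'],2))
    return c,im,d,out
def toolyaw(s):
    y=Ro.from_quat(s['ee_rot']).as_matrix()[:,1]; return np.degrees(np.arctan2(y[1],y[0]))
E
python3 - <<'E'
from h import *
look('w1')
E
```

```text
mouth 0.87 [322.6 254.2] [0.5562 0.0252 0.0075]
worm_top 0.88 [309.7 232.3] [0.5432 0.0561 0.0177]
worm_top 0.73 [364.5 319. ] [ 0.6032 -0.0522  0.0177]
handle_mid 0.77 [308.5 159.5] [0.5435 0.1299 0.013 ]
handle_mid 0.71 [308.  232.7] [0.5412 0.0535 0.013 ]
nut_top 0.64 [362.8 318.3] [ 0.6016 -0.0531  0.0155]
wrench 0.92 [319.  251.6] [0.5522 0.0243 0.    ]
outlet 0.71 [363.  306.8] [ 0.6038 -0.0499  0.    ]
t 3.05 tcp [0.5552 0.1019 0.3052] yaw y -0.14535379572132176 F [ 0.6 -0.2 -0.3] op 1.000592135820139 q [-0.03  0.49  1.51  0.    1.14 -0.02]
```

View pics/w1.png

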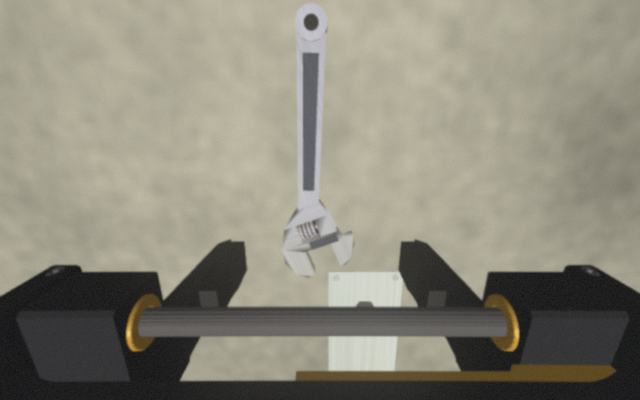

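The wrist view shows the wrench clear of the fingers, head at about (318,235) and handle pointing up. The rod hides the nut at about (363,310). I'll move the camera over the nut and head.

Emit:
move_arm([
  [1,[-122,-65,75],1.57],
  [1,[-122,-65,75],1.57],
  [1,[-122,-65,75],1.57],
  [1,[-122,-65,75],1.57],
  [1,[-122,-65,75],1.57],
  [1,[-122,-65,75],1.57],
  [1,[-122,-65,75],1.57],
  [1,[-122,-65,75],1.57],
  [1,[-122,-65,75],1.57],
  [1,[-122,-65,75],1.57],
  [1,[-122,-65,75],1.57],
  [1,[-122,-65,75],1.57],
])

```text
t: 4.25
tool_pos: [0.4902, -0.0201, 0.2302]
ee_rot: [1.0, -0.001, 0.0, 0.0]
contact_force: [0.1, 0.1, 0.4]
opening: 0.999
```

Emit:
move_arm([
  [1,[0,0,0],0],
  [1,[0,0,0],0],
  [1,[0,0,0],0],
])

```text
t: 4.55
tool_pos: [0.4904, -0.0207, 0.2298]
ee_rot: [1.0, -0.001, 0.0, 0.0]
contact_force: [-0.5, 0.1, 0.8]
opening: 0.998
```

```bash
python3 - <<'E'
from h import *
look('w2')
E
```

```text
worm_top 0.95 [206.7 151.8] [0.5413 0.0563 0.0177]
handle_mid 0.91 [ 98.8 145. ] [0.5452 0.1305 0.013 ]
nut_top 0.86 [370.   45.9] [ 0.6047 -0.0501  0.0155]
outlet 0.63 [366.3  48.2] [ 0.606 -0.05   0.   ]
t 4.9 tcp [ 0.4904 -0.0209  0.2297] yaw y -90.17819042115012 F [-0.4  0.8  0.9] op 0.9998615182110429 q [-0.28  0.46  1.8  -0.    0.88  1.29]
```

View pics/w2.png

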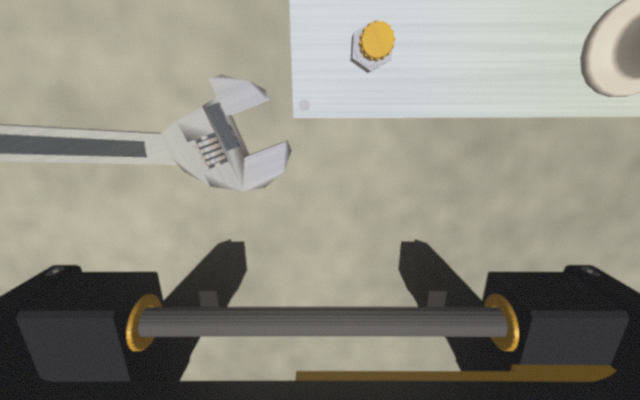

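The head is at about (230,130) and the nut with its orange cap at (372,45). I'll rectify this onto the plane of the head's top.

```bash
cat >> h.py <<'E'
def rect(c,im,z,x0,x1,y0,y1,s):
    # image up=+x, left=+y ; s px per m
    H=int((x1-x0)*s);W=int((y1-y0)*s)
    xs=x1-np.arange(H)/s; ys=y1-np.arange(W)/s
    Y,X=np.meshgrid(ys,xs); P=np.stack([X,Y,np.full_like(X,z)],-1)
    p=P@np.array(c['R']).T+np.array(c['t']); q=p[...,:2]/p[...,2:]; r2=(q**2).sum(-1,keepdims=True); q=q*(1+c['k1']*r2)
    return cv2.remap(im,(q[...,0]*c['fx']+c['cx']).astype(np.float32),(q[...,1]*c['fy']+c['cy']).astype(np.float32),cv2.INTER_CUBIC)
E
python3 - <<'E'
from h import *
import pickle
c=pickle.load(open('w2.pkl','rb')); im=cv2.imread('pics/w2.png')
r=rect(c,im,.0155,.5275,.6275,-.0175,.0625,8000); cv2.imwrite('pics/r_head.png',r[:600])
r=rect(c,im,.0155,.58,.63,-.075,-.025,12000); cv2.imwrite('pics/r_nut.png',r)
d=np.load('w2.npy'); print(d[60,365],d[150,200], d[170,265])
for uv in [(366,66),(385,38),(170,140),(265,165),(235,90),(300,160),(500,80),(360,62)]: print(uv,np.round(dep(c,uv,d[uv[1],uv[0]]),4))
E
```

```text
0.1754473 0.19352233 0.19812831
(366, 66) [ 0.5936 -0.0482  0.0152]
(385, 38) [ 0.6051 -0.0551  0.0349]
(170, 140) [0.5488 0.0808 0.0151]
(265, 165) [0.5317 0.0185 0.0153]
(235, 90) [0.58   0.0343 0.0151]
(300, 160) [ 0.5324 -0.0046  0.0009]
(500, 80) [ 0.5862 -0.1405  0.0012]
(360, 62) [ 0.5957 -0.0442  0.0166]
```

View pics/r_head.png

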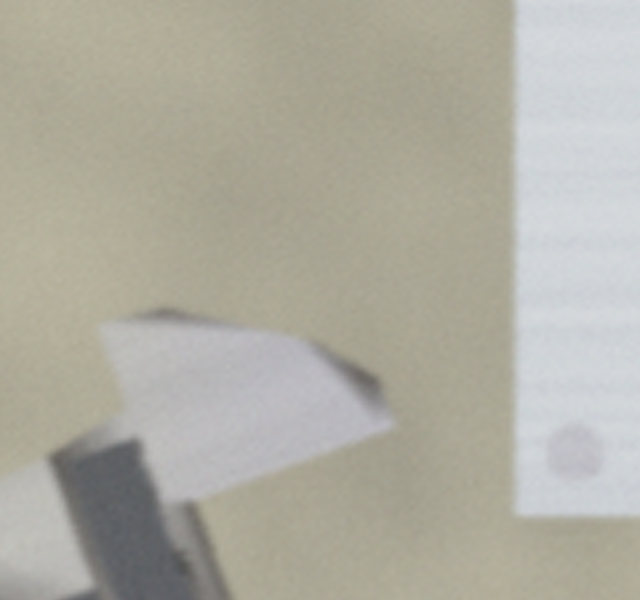

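View pics/r_nut.png

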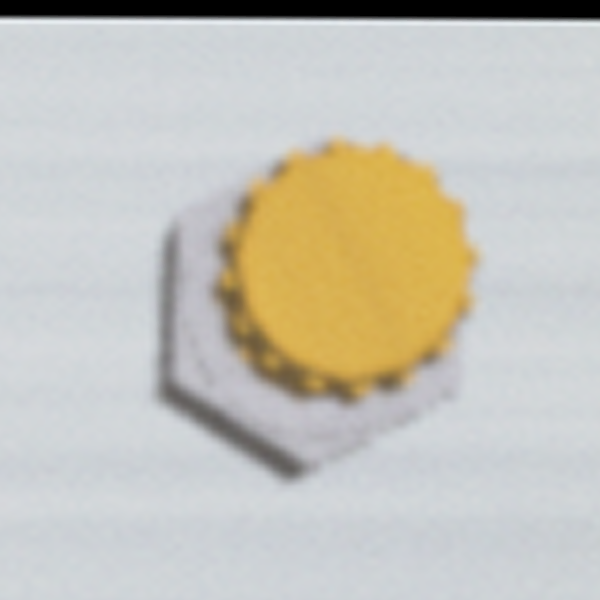

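Emit:
move_arm([
  [1,[54,-152,10],-1.53],
  [1,[54,-152,10],-1.53],
  [1,[54,-152,10],-1.53],
  [1,[54,-152,10],-1.53],
  [1,[54,-152,10],-1.53],
  [1,[54,-152,10],-1.53],
  [1,[54,-152,10],-1.53],
  [1,[54,-152,10],-1.53],
  [1,[54,-152,10],-1.53],
  [1,[54,-152,10],-1.53],
  [1,[54,-152,10],-1.53],
  [1,[54,-152,10],-1.53],
])

```text
t: 6.1
tool_pos: [0.5449, 0.1309, 0.2197]
ee_rot: [0.723, 0.69, -0.0, -0.0]
contact_force: [0.3, -0.2, -0.3]
opening: 1.001
```

```bash
python3 - <<'E'
from h import *
look('w3',things=(('handle_mid',.013),('worm_top',.0177)))
E
```

```text
handle_mid 0.56 [322.7 228.1] [0.5438 0.1295 0.013 ]
handle_mid 0.49 [339.4 342.2] [0.5527 0.0266 0.013 ]
worm_top 0.94 [323.4 319.4] [0.5408 0.0542 0.0177]
t 6.25 tcp [0.5449 0.1309 0.2197] yaw y -2.654422228678454 F [ 0.7 -0.1 -0.4] op 0.9980042471076653 q [ 0.03  0.6   1.59 -0.    0.95  0.07]
```

View pics/w3.png

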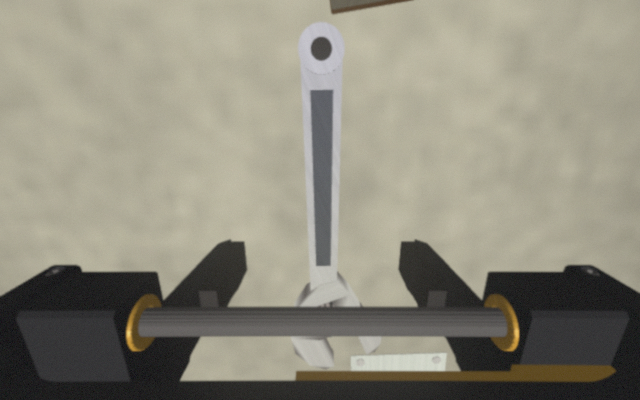

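The handle is centred between the fingers and vertical in the image. Descending to grasp.

Emit:
move_arm([
  [1,[0,0,40],0],
  [1,[0,0,50],0],
  [1,[0,0,51],0],
  [1,[0,0,51],0],
])

```text
t: 6.65
tool_pos: [0.5451, 0.1309, 0.1692]
ee_rot: [0.723, 0.691, 0.0, 0.0]
contact_force: [0.1, 0.6, 0.7]
opening: 1.003
```

Emit:
move_arm([
  [-1,[0,0,0],0],
  [-1,[0,0,0],0],
  [-1,[0,0,0],0],
  [-1,[0,0,0],0],
  [-1,[0,0,0],0],
  [-1,[0,0,0],0],
  [-1,[0,0,0],0],
  [-1,[0,0,0],0],
])

```text
t: 7.45
tool_pos: [0.5449, 0.1309, 0.1687]
ee_rot: [0.722, 0.691, -0.0, -0.0]
contact_force: [0.0, -0.5, 0.8]
opening: 0.299
```

```bash
python3 - <<'E'
from h import *
s=bot.read_state(); print(s['tool_pos'],s['contact_force'],s['moment'],s['opening'],toolyaw(s))
look('t4',n='top'); 
E
```

```text
[0.54489402 0.13091455 0.16869939] [ 0.03398382 -0.54801451  0.83507891] [-0.02883319  0.06032896 -0.00601313] 0.29862728588877363 -2.5222451348554107
mouth 0.77 [309.5 183.8] [0.5565 0.0218 0.0075]
worm_top 0.84 [298.8 187.9] [0.5406 0.0545 0.0177]
nut_top 0.36 [333.6 168.1] [ 0.6062 -0.0527  0.0155]
wrench 0.56 [310.1 183.8] [0.5583 0.0201 0.    ]
outlet 0.94 [332.7 173. ] [ 0.5943 -0.0505  0.    ]
outlet 0.42 [433.9 239.9] [ 0.3878 -0.3624  0.    ]
t 7.8 tcp [0.5449 0.1309 0.1687] yaw y -2.516383140592407 F [ 1.   0.4 -0.7] op 0.23994014025828972 q [ 0.03  0.68  1.61 -0.    0.85  0.07]
```

Emit:
move_arm([
  [-1,[-5.5,2.5,0],-0.017],
  [-1,[-11,5,0],-0.034],
  [-1,[-16.5,7.5,0],-0.051],
  [-1,[-22,10,0],-0.068],
  [-1,[-27.5,13,0],-0.085],
  [-1,[-33,15.5,0],-0.102],
  [-1,[-39,18,0],-0.119],
  [-1,[-44.4,20.7,0],-0.136],
  [-1,[-44.4,20.7,0],-0.136],
  [-1,[-44.4,20.7,0],-0.136],
])

```text
t: 8.8
tool_pos: [0.5639, 0.0851, 0.1687]
ee_rot: [0.674, 0.739, -0.0, 0.001]
contact_force: [0.8, -2.4, -0.7]
opening: 0.24
```

```bash
python3 - <<'E'
from h import *
s=bot.read_state(); print(s['tool_pos'],s['contact_force'],s['moment'],s['opening'],toolyaw(s))
E
```

```text
[0.56385513 0.08509257 0.16870293] [ 0.83547129 -2.38835709 -0.66990888] [-0.46381314 -0.03165547 -0.00906355] 0.2398621981622619 5.265961971943951
```

Emit:
move_arm([
  [1,[0,0,0],0],
  [1,[0,0,0],0],
  [1,[0,0,0],0],
  [1,[0,0,-20],0],
  [1,[0,0,-50],0],
])

```text
t: 9.3
tool_pos: [0.5632, 0.0858, 0.218]
ee_rot: [0.674, 0.739, -0.001, -0.001]
contact_force: [0.7, 0.1, 0.3]
opening: 0.674
```

Emit:
move_arm([
  [1,[-108,-80,0],1.663],
  [1,[-108,-80,0],1.663],
  [1,[-108,-80,0],1.663],
  [1,[-108,-80,0],1.663],
  [1,[-108,-80,0],1.663],
  [1,[-108,-80,0],1.663],
  [1,[-108,-80,0],1.663],
  [1,[-108,-80,0],1.663],
  [1,[-108,-80,0],1.663],
  [1,[-108,-80,0],1.663],
  [1,[-108,-80,0],1.663],
  [1,[-108,-80,0],1.663],
])

```text
t: 10.5
tool_pos: [0.4939, -0.0291, 0.2188]
ee_rot: [1.0, -0.001, 0.0, 0.0]
contact_force: [-0.3, 0.6, 0.4]
opening: 0.998
```

Emit:
move_arm([
  [1,[0,0,0],0],
  [1,[0,0,0],0],
])

```text
t: 10.7
tool_pos: [0.4939, -0.0292, 0.2187]
ee_rot: [1.0, 0.001, 0.0, 0.0]
contact_force: [0.3, -0.8, -0.2]
opening: 1.002
```

```bash
cat >> h.py <<'E'
def overlay(c,im,pose,nut,v,name,z=.015,scale=1):
    # pose x,y,yaw deg of wrench; nut x,y,flat-normal deg
    im=cv2.resize(im,None,fx=2,fy=2,interpolation=cv2.INTER_CUBIC)
    a=np.radians(pose[2]);R=np.array([[np.cos(a),-np.sin(a)],[np.sin(a),np.cos(a)]])
    def line(pts,zz,col,cl=False):
        q=np.array([2*proj(c,[*p,zz]) for p in pts]); cv2.polylines(im,[np.round(q*8).astype(np.int32)],cl,col,1,cv2.LINE_AA,3)
    w=lambda P:np.array(P)@R.T+np.array(pose[:2])
    line(w(np.array([[.015,-.012],[-.015,-.012]])),z,(0,0,255)); line(w(np.array([[.015,.019-v],[-.015,.019-v]])),z,(0,255,0))
    line(w(np.array([[-.015,-.012],[-.015,.018]])),z,(255,0,255))
    line(w(np.array([[-.050,.006],[-.209,.072]])),.013,(255,0,0)); line(w(np.array([[-.036,-.0085],[-.036,.0085]])),.0177,(255,255,0))
    b=np.radians(nut[2]+30+60*np.arange(6)); line(np.stack([nut[0]+.01385*np.cos(b),nut[1]+.01385*np.sin(b)],1),.0155,(0,128,0),True)
    b=np.linspace(0,6.28,40); line(np.stack([nut[0]+.0092*np.cos(b),nut[1]+.0092*np.sin(b)],1),.033,(0,0,0),True)
    cv2.imwrite(name,im)
E
python3 - <<'E'
from h import *
c,im,d,o=look('w5')
s=bot.read_state()
overlay(c,im,(.5869,-.0208,-62.2),(.6047,-.051,27.8),.0025,'pics/o5.png')
i=cv2.imread('pics/o5.png'); cv2.imwrite('pics/o5c.png',i[:440,200:1000])
E
```

```text
worm_top 0.76 [259.5 114.2] [0.569  0.0089 0.0177]
handle_mid 0.78 [136.9 122.5] [0.5635 0.0868 0.013 ]
nut_top 0.68 [361.9  49.8] [ 0.6044 -0.0517  0.0155]
outlet 0.78 [356.4  50.8] [ 0.6063 -0.0503  0.    ]
t 11.05 tcp [ 0.4939 -0.0292  0.2187] yaw y -89.98418108835283 F [-0.4 -0.6  0.3] op 1.004520035960129 q [-0.3   0.49  1.8  -0.    0.86  1.27]
```

View pics/o5c.png

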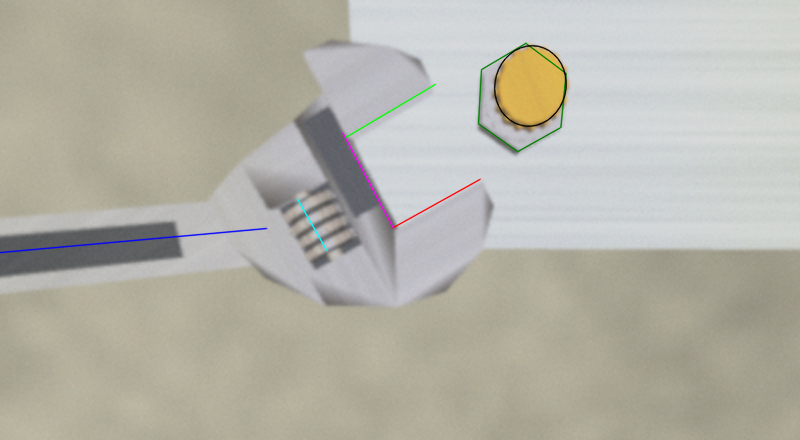

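The overlay matches: the jaw faces, throat and nut hexagon line up to within about 1 mm. The wrench is aligned and 35 mm short of the nut. Regrasping to slide it on.

Emit:
move_arm([
  [1,[70,-114.5,0],-1.663],
  [1,[70,-114.5,0],-1.663],
  [1,[70,-114.5,0],-1.663],
  [1,[70,-114.5,0],-1.663],
  [1,[70,-114.5,0],-1.663],
  [1,[70,-114.5,0],-1.663],
  [1,[70,-114.5,0],-1.663],
  [1,[70,-114.5,0],-1.663],
  [1,[70,-114.5,0],-1.663],
  [1,[70,-114.5,0],-1.663],
  [1,[70,-114.5,0],-1.663],
  [1,[70,-114.5,0],-1.663],
])

```text
t: 12.25
tool_pos: [0.5639, 0.0852, 0.2187]
ee_rot: [0.673, 0.74, -0.0, -0.0]
contact_force: [0.1, 0.3, 0.8]
opening: 0.997
```

Emit:
move_arm([
  [1,[0,0,40],0],
  [1,[0,0,50],0],
  [1,[0,0,50],0],
  [-1,[0,0,50],0],
  [-1,[0,0,50],0],
  [-1,[0,0,50],0],
  [-1,[0,0,50],0],
  [-1,[0,0,50],0],
  [-1,[0,0,50],0],
  [-1,[0,0,50],0],
  [-1,[0,0,50],0],
  [-1,[0,0,50],0],
])

```text
t: 13.45
tool_pos: [0.5639, 0.0853, 0.1687]
ee_rot: [0.674, 0.739, 0.0, 0.0]
contact_force: [0.5, -0.4, -0.7]
opening: 0.24
```

Emit:
move_arm([
  [-1,[-2.8,1.15,0],0],
  [-1,[-5.6,2.3,0],0],
  [-1,[-8.4,3.45,0],0],
  [-1,[-11.2,4.6,0],0],
  [-1,[-14,5.75,0],0],
  [-1,[-16.8,6.9,0],0],
  [-1,[-19.6,8.05,0],0],
  [-1,[-22.4,9.2,0],0],
  [-1,[-25.2,10.35,0],0],
  [-1,[-28,11.6,0],0],
])

```text
t: 14.45
tool_pos: [0.5781, 0.0582, 0.1687]
ee_rot: [0.674, 0.739, -0.0, -0.0]
contact_force: [-2.0, 3.9, 1.6]
opening: 0.242
```

Emit:
move_arm([
  [-1,[-1.5,0.6,0],0],
  [-1,[-2.7,1.1,0],0],
  [-1,[-3.9,1.6,0],0],
  [-1,[-3.9,1.6,0],0],
])

```text
t: 14.85
tool_pos: [0.5801, 0.0545, 0.1687]
ee_rot: [0.674, 0.739, -0.0, 0.0]
contact_force: [-0.5, 1.7, 1.4]
opening: 0.238
```

Emit:
move_arm([
  [1,[0,0,0],0],
  [1,[0,0,0],0],
  [1,[0,0,0],0],
  [1,[0,0,-20],0],
  [1,[0,0,-50],0],
])

```text
t: 15.35
tool_pos: [0.5796, 0.0546, 0.218]
ee_rot: [0.674, 0.739, -0.001, -0.001]
contact_force: [-0.2, -0.1, 0.3]
opening: 0.672
```

Emit:
move_arm([
  [1,[-75,-94,0],1.663],
  [1,[-75,-94,0],1.663],
  [1,[-75,-94,0],1.663],
  [1,[-75,-94,0],1.663],
  [1,[-75,-94,0],1.663],
  [1,[-75,-94,0],1.663],
  [1,[-75,-94,0],1.663],
  [1,[-75,-94,0],1.663],
  [1,[-75,-94,0],1.663],
  [1,[-75,-94,0],1.663],
  [1,[-75,-94,0],1.663],
  [1,[-75,-94,0],1.663],
])

```text
t: 16.55
tool_pos: [0.4933, -0.0287, 0.2188]
ee_rot: [1.0, -0.001, 0.0, 0.0]
contact_force: [0.4, 0.1, -0.1]
opening: 1.003
```

Emit:
move_arm([
  [-1,[0,0,0],0],
  [-1,[0,0,0],0],
])

```text
t: 16.75
tool_pos: [0.4933, -0.0287, 0.2188]
ee_rot: [1.0, 0.001, 0.0, 0.0]
contact_force: [-0.2, 0.2, -0.8]
opening: 0.846
```

```bash
python3 - <<'E'
from h import *
c,im,d,o=look('w6')
xh=np.array([.4664,-.8846]);yh=np.array([.8846,.4664])
p=np.array([.6047,-.051])-.0008*xh-.0017*yh
print(p, p-.036*xh)
overlay(c,im,(*p,-62.2),(.6047,-.051,27.8),.0025,'pics/o6.png')
i=cv2.imread('pics/o6.png'); cv2.imwrite('pics/o6c.png',i[:440,300:1100])
E
```

```text
worm_top 0.81 [310.6  85.9] [ 0.5844 -0.0217  0.0177]
handle_mid 0.79 [186.4  95.8] [0.5788 0.0541 0.013 ]
nut_top 0.94 [363.8  47.9] [ 0.6048 -0.0523  0.0155]
outlet 0.65 [359.7  52.7] [ 0.6047 -0.0519  0.    ]
t 17.1 tcp [ 0.4933 -0.0286  0.2187] yaw y -89.98249654621907 F [-0.7  0.1  0.7] op 0.5255067483549829 q [-0.3   0.48  1.8   0.    0.86  1.27]
[ 0.60282306 -0.0510852 ] [ 0.58603266 -0.0192396 ]
```

View pics/o6c.png

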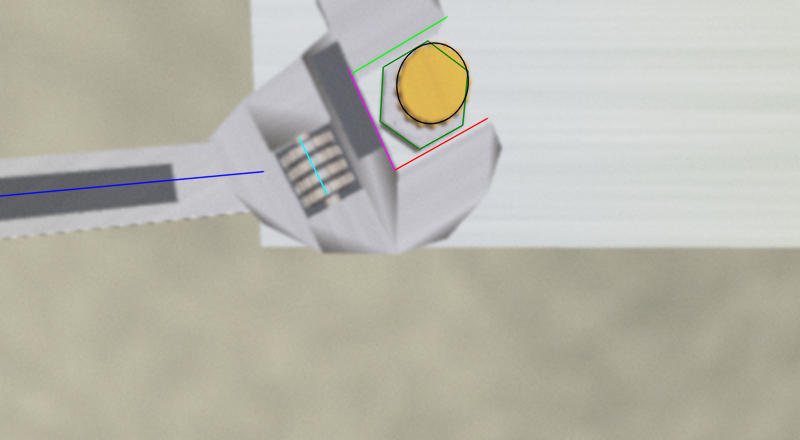

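View pics/w6.png

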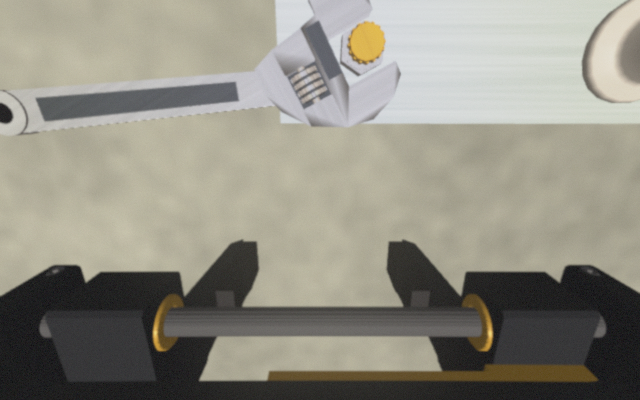

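The mouth is round the nut: in the crop the nut sits between both jaws with clearance and is close to the throat. Next I'll bring the closed fingertips over the worm.

Emit:
move_arm([
  [-1,[88.7,-14.5,5],1.086],
  [-1,[88.7,-14.5,5],1.086],
  [-1,[88.7,-14.5,5],1.086],
  [-1,[88.7,-14.5,5],1.086],
  [-1,[88.7,-14.5,5],1.086],
  [-1,[88.7,-14.5,5],1.086],
  [-1,[88.7,-14.5,5],1.086],
  [-1,[88.7,-14.5,5],1.086],
  [-1,[88.7,-14.5,5],1.086],
  [-1,[88.7,-14.5,5],1.086],
])

```text
t: 18.1
tool_pos: [0.582, -0.0141, 0.2136]
ee_rot: [0.856, -0.516, -0.0, 0.0]
contact_force: [0.8, 0.2, 0.6]
opening: 0.005
```

```bash
python3 - <<'E'
from h import *
c,im,d,o=look('w7',things=(('worm_top',.0177),('nut_top',.0155),('mouth',.0075)))
xh=np.array([.4664,-.8846]);yh=np.array([.8846,.4664])
p=np.array([.6047,-.051])-.0008*xh-.0017*yh
overlay(c,im,(*p,-62.2),(.6047,-.051,27.8),.002,'pics/o7.png')
i=cv2.imread('pics/o7.png'); cv2.imwrite('pics/o7c.png',i[:600,240:1040])
E
```

```text
worm_top 0.85 [321.3 223.1] [ 0.5846 -0.0203  0.0177]
nut_top 0.98 [314.4 166.2] [ 0.6061 -0.0519  0.0155]
t 18.3 tcp [ 0.582  -0.0142  0.2137] yaw y -152.20126229502543 F [ 0.3  1.5 -0.5] op 0.007266306576793339 q [-0.23  0.65  1.52  0.    0.97  2.43]
```

View pics/o7c.png

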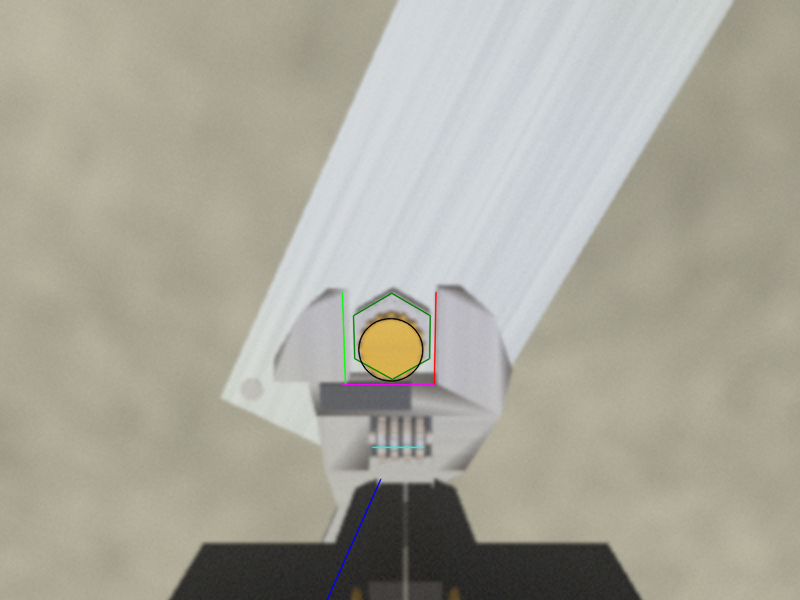

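The view is clear: jaws at columns 345 and 438 of the crop, nut centred, worm at (400,440), fingertips just behind it. Descending to feel for contact.

Emit:
move_arm([
  [-1,[0,0,15],0],
  [-1,[0,0,25],0],
  [-1,[0,0,28.5],0],
  [-1,[0,0,28.5],0],
])

```text
t: 18.7
tool_pos: [0.5818, -0.0141, 0.1844]
ee_rot: [0.856, -0.517, -0.001, 0.0]
contact_force: [-0.2, 0.5, -1.2]
opening: 0.004
```

Emit:
move_arm([
  [-1,[0,0,0.5],0],
  [-1,[0,0,1],0],
  [-1,[0,0,1],0],
])

```text
t: 19.0
tool_pos: [0.582, -0.0141, 0.1842]
ee_rot: [0.856, -0.517, -0.0, 0.0]
contact_force: [-0.9, 0.1, 0.7]
opening: 0.004
```

Emit:
move_arm([
  [-1,[0,0,0.5],0],
  [-1,[0,0,1],0],
  [-1,[0,0,1],0],
])

```text
t: 19.3
tool_pos: [0.582, -0.0141, 0.1839]
ee_rot: [0.856, -0.517, 0.0, 0.0]
contact_force: [-3.2, 0.9, 8.4]
opening: 0.002
```

Emit:
move_arm([
  [-1,[2,0,0],0],
  [-1,[4,0,0],0],
  [-1,[6,0,0],0],
  [-1,[7,0,0],0],
])

```text
t: 19.7
tool_pos: [0.5852, -0.0202, 0.1839]
ee_rot: [0.856, -0.517, -0.0, -0.0]
contact_force: [-3.8, 2.3, 9.1]
opening: 0.011
```

Emit:
move_arm([
  [-1,[2,0,0],0],
  [-1,[4,0,0],0],
  [-1,[6,0,0],0],
  [-1,[8,0,0],0],
  [-1,[8,0,0],0],
])

```text
t: 20.2
tool_pos: [0.589, -0.0274, 0.1839]
ee_rot: [0.856, -0.517, -0.0, -0.0]
contact_force: [-3.0, 0.7, 8.1]
opening: 0.004
```

```bash
cat >> h.py <<'E'
def crop(tag):
    im=cv2.imread(f'pics/{tag}.png'); i=cv2.resize(im,None,fx=2,fy=2,interpolation=cv2.INTER_CUBIC); cv2.imwrite(f'pics/{tag}c.png',i[200:700,240:1040])
E
python3 - <<'E'
from h import *
look('w8',things=()); crop('w8')
E
```

```text
t 20.25 tcp [ 0.589  -0.0273  0.1839] yaw y -152.2305049092514 F [-3.3  1.3  8.6] op 0.001156796119920541 q [-0.24  0.7   1.51  0.    0.93  2.41]
```

View pics/w8c.png

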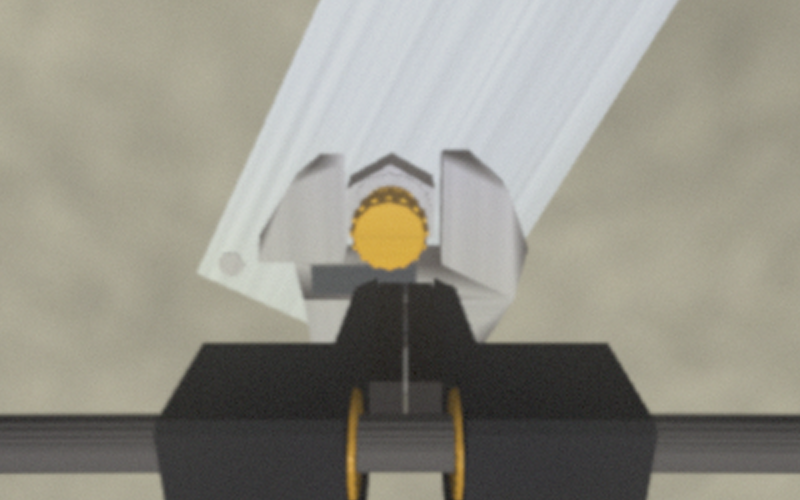

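The mouth has narrowed from about 29.4 to about 27 mm (left jaw column 345, right jaw 441, nut 349–434). I'll continue with more strokes.

Emit:
move_arm([
  [-1,[0,0,-4],0],
  [-1,[-8,0,-5],0],
  [-1,[-15,0,-4],0],
  [-1,[-15,0,-1],0],
  [-1,[-15,0,0],0],
  [-1,[-12.5,0,0],0],
  [-1,[-10,0,0],0],
  [-1,[-7.5,0,0],0],
  [-1,[-5,0,0],0],
  [-1,[-2.5,0,0],0],
  [-1,[0,0,0],0],
  [-1,[0,0,0],0],
])

```text
t: 21.45
tool_pos: [0.5891, -0.0274, 0.1839]
ee_rot: [0.856, -0.517, 0.0, -0.0]
contact_force: [-3.0, 1.6, 9.1]
opening: 0.003
```

Emit:
move_arm([
  [-1,[0,0,-4],0],
  [-1,[-8,0,-5],0],
  [-1,[-15,0,-4],0],
  [-1,[-15,0,-1],0],
  [-1,[-15,0,0],0],
  [-1,[-12.5,0,0],0],
  [-1,[-10,0,0],0],
  [-1,[-7.5,0,0],0],
  [-1,[-5,0,0],0],
  [-1,[-2.5,0,0],0],
  [-1,[0,0,0],0],
  [-1,[0,0,0],0],
])

```text
t: 22.65
tool_pos: [0.5892, -0.0272, 0.1839]
ee_rot: [0.856, -0.517, 0.0, -0.0]
contact_force: [-1.3, 1.7, 9.3]
opening: 0.004
```

```bash
python3 - <<'E'
from h import *
look('w9',things=()); crop('w9')
E
```

```text
t 22.7 tcp [ 0.5892 -0.0272  0.1839] yaw y -152.23019613606684 F [-2.1  2.2  9.1] op 0.00298131163628902 q [-0.24  0.7   1.51  0.    0.92  2.41]
```

View pics/w9c.png

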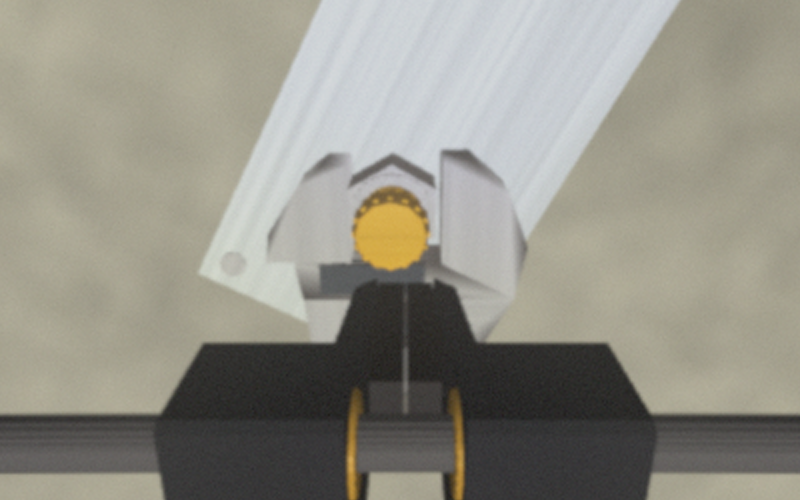

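Emit:
move_arm([
  [-1,[0,0,-4],0],
  [-1,[-8,0,-5],0],
  [-1,[-15,0,-4],0],
  [-1,[-15,0,-1],0],
  [-1,[-15,0,0],0],
  [-1,[-12.5,0,0],0],
  [-1,[-10,0,0],0],
  [-1,[-7.5,0,0],0],
  [-1,[-5,0,0],0],
  [-1,[-2.5,0,0],0],
  [-1,[0,0,0],0],
  [-1,[0,0,0],0],
])

```text
t: 23.9
tool_pos: [0.5894, -0.0271, 0.1839]
ee_rot: [0.856, -0.517, 0.001, -0.001]
contact_force: [1.1, 3.1, 7.6]
opening: 0.007
```

```bash
python3 - <<'E'
from h import *
look('w10',things=()); crop('w10')
E
```

```text
t 23.95 tcp [ 0.5894 -0.0271  0.1839] yaw y -152.24008790794548 F [0.4 3.5 8.1] op 0.008840355880816338 q [-0.24  0.7   1.51  0.    0.92  2.41]
```

View pics/w10c.png

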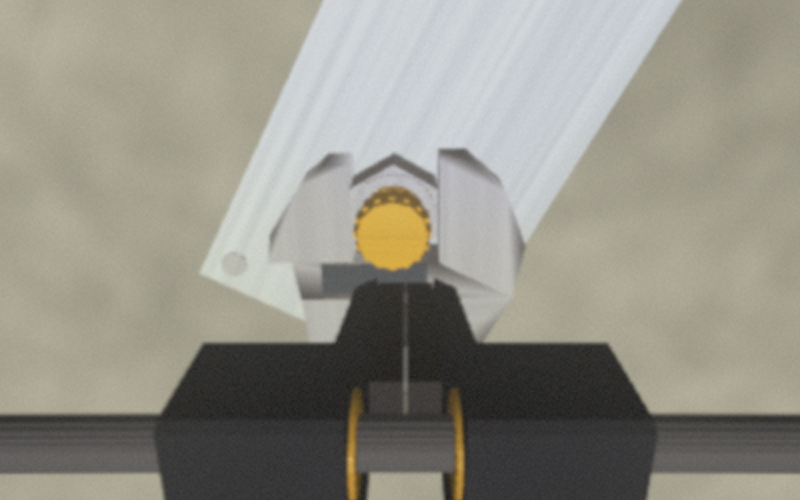

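Emit:
move_arm([
  [-1,[0,0,-4],0],
  [-1,[-8,0,-5],0],
  [-1,[-15,0,-4],0],
  [-1,[-15,0,-1],0],
  [-1,[-15,0,0],0],
  [-1,[-12.5,0,0],0],
  [-1,[-10,0,0],0],
  [-1,[-7.5,0,0],0],
])

```text
t: 24.75
tool_pos: [0.5856, -0.0204, 0.1839]
ee_rot: [0.856, -0.517, 0.0, -0.0]
contact_force: [-1.6, 4.6, 8.8]
opening: 0.004
```

Emit:
move_arm([
  [-1,[2.5,0,0],0],
  [-1,[5,0,0],0],
  [-1,[7.5,0,0],0],
])

```text
t: 25.05
tool_pos: [0.5892, -0.0269, 0.1839]
ee_rot: [0.856, -0.517, 0.0, -0.001]
contact_force: [-1.8, 5.8, 10.2]
opening: 0.002
```

```bash
python3 - <<'E'
from h import *
look('w11',things=()); crop('w11')
E
```

```text
t 25.1 tcp [ 0.5893 -0.0271  0.1839] yaw y -152.24820944721068 F [-1.6  5.3  9. ] op 0.006461186815613106 q [-0.24  0.7   1.51  0.    0.93  2.41]
```

View pics/w11c.png

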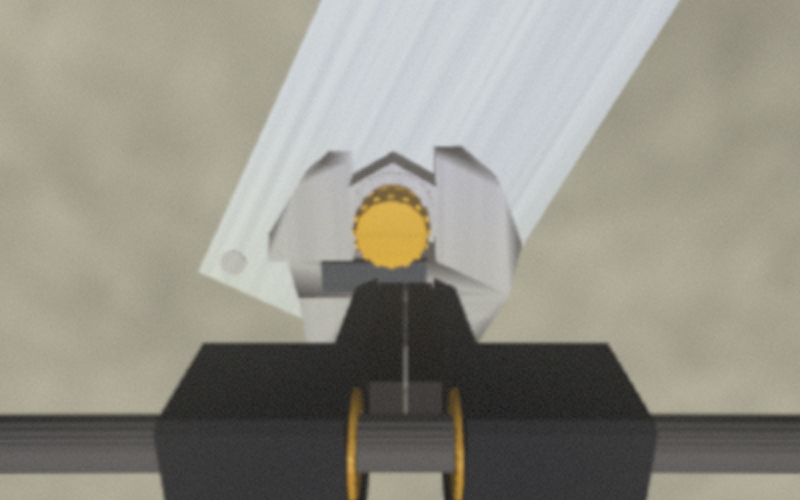

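Both jaws now touch the nut (columns 352 and 435) and the tangential force has risen to about 6 N. One more stroke will confirm the worm has stalled.

Emit:
move_arm([
  [-1,[0,0,-4],0],
  [-1,[-8,0,-5],0],
  [-1,[-15,0,-4],0],
  [-1,[-15,0,-1],0],
  [-1,[-15,0,0.1],0],
  [-1,[-12.5,0,0.1],0],
  [-1,[-10,0,0.1],0],
  [-1,[-7.5,0,0.1],0],
])

```text
t: 25.9
tool_pos: [0.5853, -0.0201, 0.1838]
ee_rot: [0.856, -0.517, -0.001, -0.0]
contact_force: [-5.7, 6.3, 12.2]
opening: 0.008
```

Emit:
move_arm([
  [-1,[2.5,0,0],0],
  [-1,[5,0,0],0],
  [-1,[7.5,0,0],0],
])

```text
t: 26.2
tool_pos: [0.5888, -0.0264, 0.1838]
ee_rot: [0.856, -0.517, -0.001, -0.001]
contact_force: [-4.4, 8.3, 13.0]
opening: 0.002
```

```bash
python3 - <<'E'
from h import *
look('w12',things=()); crop('w12')
a=cv2.imread('pics/w11.png').astype(float);b=cv2.imread('pics/w12.png').astype(float)
for n in (8,9,10,11):
    print(n,[np.round(cv2.phaseCorrelate(np.float32(cv2.imread(f'pics/w{n}.png',0)[r[0]:r[1],r[2]:r[3]]),np.float32(cv2.imread('pics/w12.png',0)[r[0]:r[1],r[2]:r[3]]))[0],2) for r in [(170,235,245,297),(170,240,345,390)]])
E
```

```text
t 26.25 tcp [ 0.5889 -0.0267  0.1838] yaw y -152.22749617667986 F [-4.1  7.  11.8] op 0.008093426002741691 q [-0.24  0.7   1.51  0.    0.93  2.41]
8 [array([ 0.21, -0.19]), array([ 0.47, -1.59])]
9 [array([-0.29, -0.73]), array([ 0.54, -3.47])]
10 [array([-0.37, -0.75]), array([-0.94, -1.95])]
11 [array([-0.25, -0.45]), array([-0.02, -0.97])]
```

View pics/w12c.png

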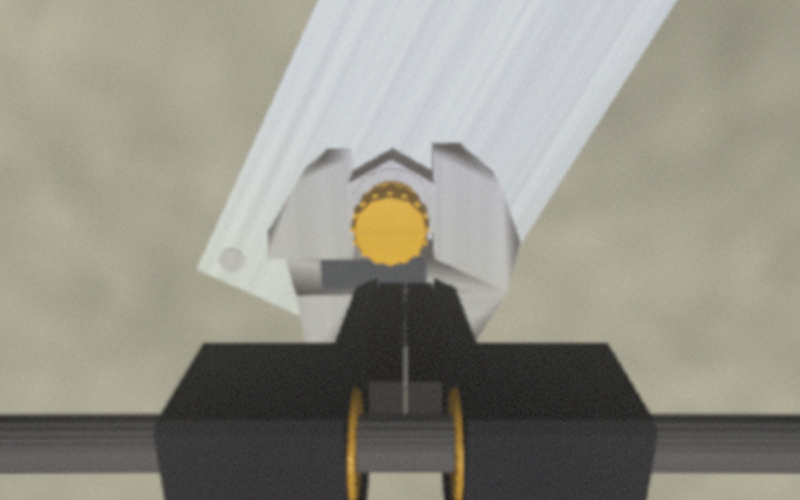

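The jaws grip both flats and the worm now slips under about 9 N of tangential force, so it is snug. Lifting off to measure before tightening.

Emit:
move_arm([
  [-1,[0,0,-8],0],
  [-1,[-8,0,-20],0],
  [-1,[-15,0,-30],0],
  [-1,[-15,0,-30],0],
  [-1,[-15,0,-30],0],
])

```text
t: 26.75
tool_pos: [0.5819, -0.0139, 0.2134]
ee_rot: [0.856, -0.517, 0.0, -0.0]
contact_force: [-1.0, 0.1, 1.3]
opening: 0.006
```

```bash
python3 - <<'E'
from h import *
c,im,d,o=look('w13',things=(('worm_top',.0177),('nut_top',.0155),('handle_mid',.013)))
a=np.radians(-62.2);xh=np.array([np.cos(a),np.sin(a)])
p=np.array([.6047,-.051])+.0005*xh
overlay(c,im,(*p,-62.2),(.6047,-.051,27.8),.007,'pics/o13.png')
i=cv2.imread('pics/o13.png'); cv2.imwrite('pics/o13c.png',i[:600,240:1040])
E
```

```text
worm_top 0.95 [317.7 224.6] [ 0.5863 -0.0181  0.0177]
nut_top 0.82 [316.7 168.7] [ 0.6041 -0.051   0.0155]
t 26.95 tcp [ 0.5819 -0.0143  0.2127] yaw y -152.2463615430219 F [-0.6  0.1 -0.7] op 0.007272547509239669 q [-0.23  0.65  1.52 -0.    0.97  2.43]
```

View pics/o13c.png

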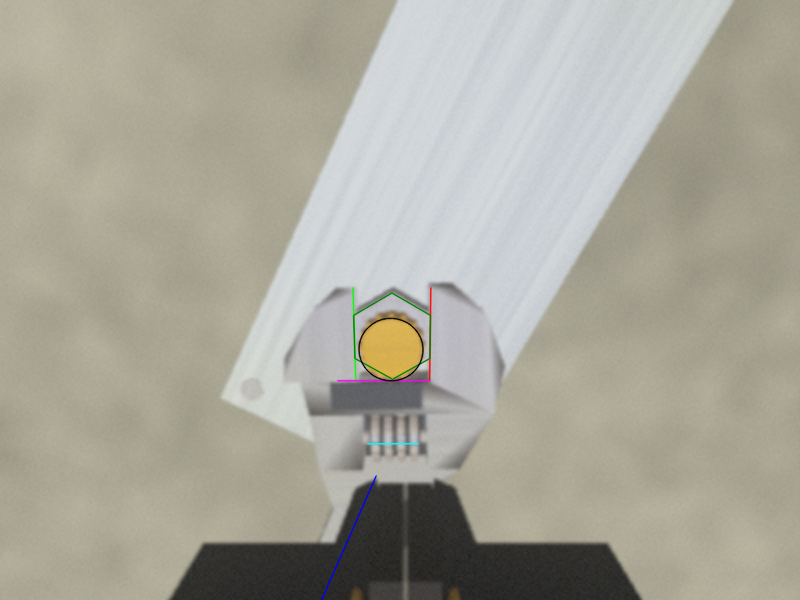

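The jaw is snug with value ≈ 0.007 and wrench yaw −62.2°. The nut still matches its starting orientation. Next I'll regrasp the handle.

Emit:
move_arm([
  [-1,[-30,-16,-5],-0.15],
  [1,[-61.8,-32.1,0],-1.37],
  [1,[-61.8,-32.1,0],-1.37],
  [1,[-61.8,-32.1,0],-1.37],
  [1,[-61.8,-32.1,0],-1.37],
  [1,[-61.8,-32.1,0],-1.37],
  [1,[-61.8,-32.1,0],-1.37],
  [1,[-61.8,-32.1,0],-1.37],
  [1,[-61.8,-32.1,0],-1.37],
  [1,[-61.8,-32.1,0],-1.37],
  [1,[-61.8,-32.1,0],-1.37],
])

```text
t: 28.05
tool_pos: [0.5816, 0.0554, 0.2129]
ee_rot: [0.99, 0.14, -0.0, -0.0]
contact_force: [0.2, 0.1, -0.1]
opening: 0.889
```

Emit:
move_arm([
  [1,[0,0,0],-1.379],
  [1,[0,0,0],-1.379],
  [1,[0,0,0],-1.379],
  [1,[0,0,0],-1.379],
  [1,[0,0,0],-1.379],
  [1,[0,0,0],-1.379],
  [1,[0,0,0],-1.379],
  [1,[0,0,0],-1.379],
  [1,[0,0,0],-1.379],
  [1,[0,0,0],-1.379],
  [1,[0,0,0],-1.379],
])

```text
t: 29.15
tool_pos: [0.5816, 0.0555, 0.213]
ee_rot: [0.675, 0.737, -0.0, -0.0]
contact_force: [0.7, 0.8, 0.5]
opening: 1.002
```

```bash
python3 - <<'E'
from h import *
c,im,d,o=look('w14',things=())
a=np.radians(-62.2);xh=np.array([np.cos(a),np.sin(a)])
p=np.array([.6047,-.051])+.0005*xh
overlay(c,im,(*p,-62.2),(.6047,-.051,27.8),.007,'pics/o14.png')
i=cv2.imread('pics/o14.png'); cv2.imwrite('pics/o14c.png',i[:600,240:1040])
E
```

```text
t 29.2 tcp [0.5816 0.0555 0.2131] yaw y 5.008187244732905 F [-0.4  0.3 -0. ] op 0.998205694242159 q [-0.11  0.65  1.52  0.    0.97 -0.19]
```

View pics/o14c.png

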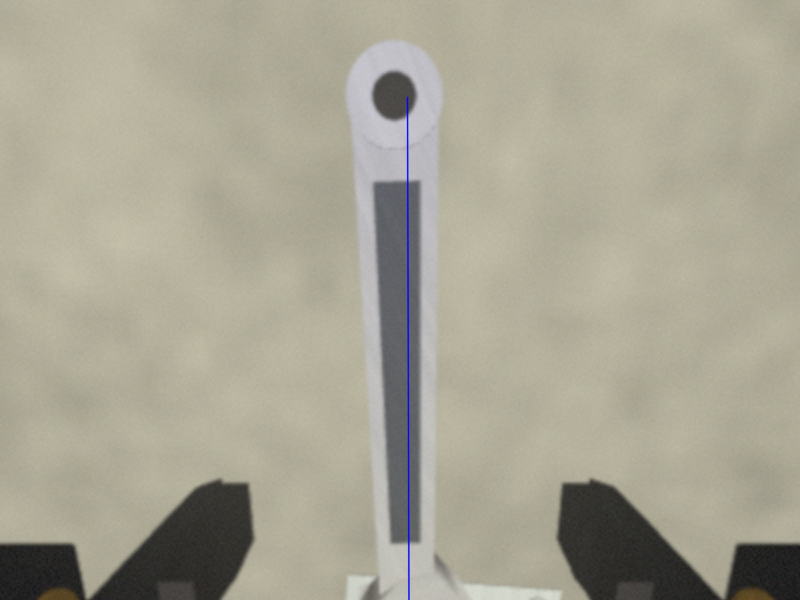

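```bash
python3 - <<'E'
import cv2,numpy as np,pickle
from h import rect
o=[]
for n in ('w7','w13'):
    c=pickle.load(open(n+'.pkl','rb')); im=cv2.imread(f'pics/{n}.png')
    r=rect(c,im,.0155,.58,.63,-.077,-.027,8000)
    o.append(r)
cv2.imwrite('pics/cmp.png',np.hstack(o))
E
```

```text
(no output)
```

View pics/cmp.png

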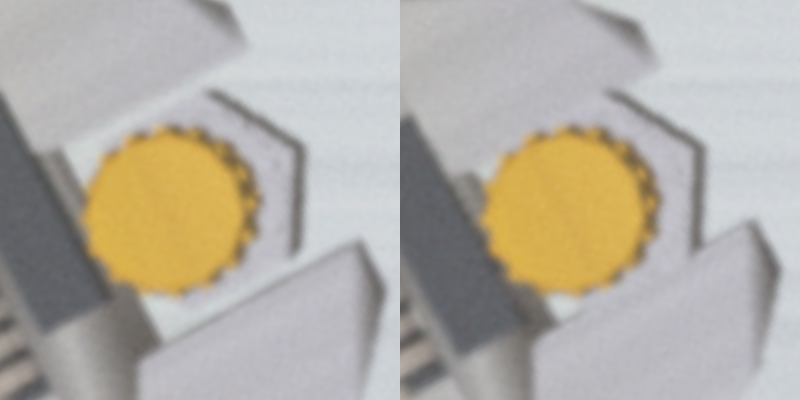

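The nut has not visibly moved between the two frames. The wrench swung about 1.5° anticlockwise to align with the flats. I'll match the grasp to the handle's true line.

Emit:
move_arm([
  [1,[0,-1.8,20],-0.028],
  [1,[0,-1.8,40],-0.028],
  [1,[0,-1.8,44.5],-0.028],
  [1,[0,-1.8,44.5],-0.028],
  [-1,[0,-1.8,44.5],-0.028],
  [-1,[0,-1.8,44.5],-0.028],
  [-1,[0,-1.8,44.5],-0.028],
  [-1,[0,-1.8,44.5],-0.028],
  [-1,[0,-1.8,44.5],-0.028],
  [-1,[0,-1.8,44.5],-0.028],
  [-1,[0,-1.8,44.5],-0.028],
  [-1,[0,-1.8,44.5],-0.028],
])

```text
t: 30.4
tool_pos: [0.5798, 0.0553, 0.1686]
ee_rot: [0.663, 0.748, -0.0, -0.0]
contact_force: [0.7, -0.5, 0.1]
opening: 0.3
```

```bash
cat >> h.py <<'E'
def st():
    s=bot.read_state(); print(round(s['t'],2),np.round(s['tool_pos'],4),'F',np.round(s['contact_force'],1),'M',np.round(s['moment'],2),'op',round(s['opening'],3),'yaw',round(toolyaw(s),2),'q',np.round(s['qpos'],2)); return s
def arc(center,degs):
    s=bot.read_state(); R=Ro.from_quat(s['ee_rot']).as_matrix()[:2,:2]
    r=s['tool_pos'][:2]-np.array(center); print('r',np.hypot(*r),'ang',np.degrees(np.arctan2(r[1],r[0])))
    for a in degs:
        t=np.radians(-a); Q=np.array([[np.cos(t),-np.sin(t)],[np.sin(t),np.cos(t)]]); d=R.T@(Q@r-r)*1000
        print(f'[-1, [{d[0]:.1f}, {d[1]:.1f}, 0], {np.radians(a):.3f}]',end=', ')
    print()
E
python3 - <<'E'
from h import *
st(); arc((.6047,-.051),np.arange(1,13)*2)
E
```

```text
30.4 [0.5798 0.0553 0.1686] F [ 0.7 -0.5  0.1] M [-0.06  0.05 -0.07] op 0.3 yaw 6.87 q [-0.11  0.72  1.54 -0.    0.88 -0.23]
r 0.10921397501452633 ang 103.18530181296393
[-1, [0.4, 3.8, 0], 0.035], [-1, [0.6, 7.6, 0], 0.070], [-1, [0.7, 11.4, 0], 0.105], [-1, [0.6, 15.2, 0], 0.140], [-1, [0.4, 19.0, 0], 0.175], [-1, [0.1, 22.8, 0], 0.209], [-1, [-0.3, 26.6, 0], 0.244], [-1, [-0.9, 30.4, 0], 0.279], [-1, [-1.6, 34.1, 0], 0.314], [-1, [-2.4, 37.9, 0], 0.349], [-1, [-3.4, 41.5, 0], 0.384], [-1, [-4.5, 45.2, 0], 0.419],
```

Still closing (0.30). I'll let it finish and then start the arc.

Emit:
move_arm([
  [-1,[0,0,0],0],
  [-1,[0,0,0],0],
  [-1,[0,0,0],0],
])

```text
t: 30.7
tool_pos: [0.58, 0.0554, 0.1687]
ee_rot: [0.663, 0.748, 0.0, 0.0]
contact_force: [3.1, -0.4, -2.2]
opening: 0.241
```

```bash
python3 - <<'E'
from h import *
st()
E
```

```text
30.7 [0.58   0.0554 0.1687] F [ 3.1 -0.4 -2.2] M [ 0.09 -0.37 -0.04] op 0.241 yaw 6.87 q [-0.11  0.72  1.54  0.    0.88 -0.23]
```

Emit:
move_arm([
  [-1,[0.4,3.8,0],0.035],
  [-1,[0.6,7.6,0],0.07],
  [-1,[0.7,11.4,0],0.105],
  [-1,[0.6,15.2,0],0.14],
])

```text
t: 31.1
tool_pos: [0.5943, 0.0578, 0.1686]
ee_rot: [0.714, 0.7, -0.001, -0.001]
contact_force: [-6.1, -0.8, 5.2]
opening: 0.238
```

```bash
python3 - <<'E'
from h import *
st(); arc((.6047,-.051),np.arange(1,13)*1.5)
E
```

```text
31.1 [0.5943 0.0578 0.1686] F [-6.1 -0.8  5.2] M [-0.08  1.    0.37] op 0.238 yaw -1.16 q [-0.1   0.74  1.49 -0.    0.91 -0.08]
r 0.10926938078216673 ang 95.48143549356762
[-1, [0.3, 2.8, 0], 0.026], [-1, [0.5, 5.7, 0], 0.052], [-1, [0.7, 8.6, 0], 0.079], [-1, [0.7, 11.4, 0], 0.105], [-1, [0.7, 14.3, 0], 0.131], [-1, [0.6, 17.1, 0], 0.157], [-1, [0.5, 20.0, 0], 0.183], [-1, [0.3, 22.8, 0], 0.209], [-1, [-0.1, 25.7, 0], 0.236], [-1, [-0.4, 28.5, 0], 0.262], [-1, [-0.9, 31.3, 0], 0.288], [-1, [-1.4, 34.2, 0], 0.314],
```

Emit:
move_arm([
  [-1,[0.3,2.8,0],0.026],
  [-1,[0.5,5.7,0],0.052],
  [-1,[0.7,8.6,0],0.079],
  [-1,[0.7,11.4,0],0.105],
  [-1,[0.7,14.3,0],0.131],
  [-1,[0.6,17.1,0],0.157],
  [-1,[0.5,20.0,0],0.183],
  [-1,[0.3,22.8,0],0.209],
  [-1,[-0.1,25.7,0],0.236],
  [-1,[-0.4,28.5,0],0.262],
  [-1,[-0.9,31.3,0],0.288],
  [-1,[-1.4,34.2,0],0.314],
])

```text
t: 32.3
tool_pos: [0.6284, 0.0562, 0.1686]
ee_rot: [0.815, 0.58, -0.001, -0.001]
contact_force: [-5.5, 2.2, 5.4]
opening: 0.244
```

```bash
python3 - <<'E'
from h import *
st(); arc((.6047,-.051),np.arange(1,13)*1.5)
E
```

```text
32.3 [0.6284 0.0562 0.1686] F [-5.5  2.2  5.4] M [0.41 0.93 0.42] op 0.244 yaw -19.12 q [-0.1   0.8   1.37  0.    0.97  0.24]
r 0.10977243273894703 ang 77.51525856748152
[-1, [0.3, 2.9, 0], 0.026], [-1, [0.5, 5.7, 0], 0.052], [-1, [0.7, 8.6, 0], 0.079], [-1, [0.7, 11.5, 0], 0.105], [-1, [0.7, 14.3, 0], 0.131], [-1, [0.6, 17.2, 0], 0.157], [-1, [0.5, 20.1, 0], 0.183], [-1, [0.3, 22.9, 0], 0.209], [-1, [-0.1, 25.8, 0], 0.236], [-1, [-0.4, 28.7, 0], 0.262], [-1, [-0.9, 31.5, 0], 0.288], [-1, [-1.4, 34.3, 0], 0.314],
```

Emit:
move_arm([
  [-1,[0.3,2.9,0],0.026],
  [-1,[0.5,5.7,0],0.052],
  [-1,[0.7,8.6,0],0.079],
  [-1,[0.7,11.5,0],0.105],
  [-1,[0.7,14.3,0],0.131],
  [-1,[0.6,17.2,0],0.157],
  [-1,[0.5,20.1,0],0.183],
  [-1,[0.3,22.9,0],0.209],
  [-1,[-0.1,25.8,0],0.236],
  [-1,[-0.4,28.7,0],0.262],
  [-1,[-0.9,31.5,0],0.288],
  [-1,[-1.4,34.3,0],0.314],
])

```text
t: 33.5
tool_pos: [0.6606, 0.0439, 0.1686]
ee_rot: [0.895, 0.445, -0.001, -0.001]
contact_force: [-2.5, 5.1, 3.2]
opening: 0.243
```

```bash
python3 - <<'E'
from h import *
st(); arc((.6047,-.051),np.arange(1,5)*.5)
E
```

```text
33.5 [0.6606 0.0439 0.1686] F [-2.5  5.1  3.2] M [0.82 0.56 0.39] op 0.243 yaw -37.12 q [-0.11  0.86  1.26  0.    1.03  0.54]
r 0.11015952254323058 ang 59.53320935168362
[-1, [0.1, 1.0, 0], 0.009], [-1, [0.2, 1.9, 0], 0.017], [-1, [0.3, 2.9, 0], 0.026], [-1, [0.4, 3.8, 0], 0.035],
```

Emit:
move_arm([
  [-1,[0.1,1.0,0],0.009],
  [-1,[0.3,2.4,0],0.022],
  [-1,[0.3,2.4,0],0.022],
])

```text
t: 33.8
tool_pos: [0.6627, 0.0427, 0.1686]
ee_rot: [0.9, 0.436, -0.001, -0.001]
contact_force: [-3.2, 4.7, 2.7]
opening: 0.238
```

Emit:
move_arm([
  [1,[0,0,0],0],
  [1,[0,0,0],0],
  [1,[0,0,0],0],
  [1,[0,0,-20],0],
  [1,[0,0,-50],0],
  [1,[0,0,-50],0],
])

```text
t: 34.4
tool_pos: [0.6639, 0.0416, 0.2227]
ee_rot: [0.9, 0.435, 0.003, 0.002]
contact_force: [0.8, -0.5, 0.2]
opening: 0.76
```

```bash
python3 - <<'E'
from h import *
st(); look('w15',things=())
E
```

```text
34.4 [0.6639 0.0416 0.2227] F [ 0.8 -0.5  0.2] M [-0.09  0.07 -0.01] op 0.76 yaw -38.4 q [-0.11  0.79  1.22 -0.    1.12  0.56]
t 34.45 tcp [0.6634 0.0417 0.2205] yaw y -38.40009542431711 F [-0.2  0.2 -0.4] op 0.810109128391906 q [-0.11  0.79  1.23 -0.    1.12  0.56]
```

View pics/w15.png

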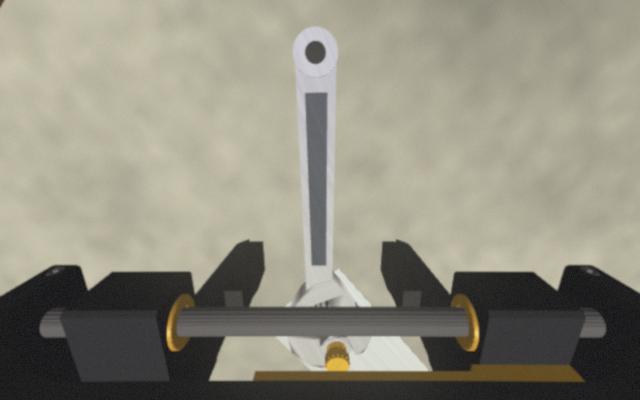

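Emit:
move_arm([
  [1,[-157,-66,0],0.9],
  [1,[-157,-66,0],0.9],
  [1,[-157,-66,0],0.9],
  [1,[-157,-66,0],0.9],
  [1,[-157,-66,0],0.9],
  [1,[-157,-66,0],0.9],
  [1,[-157,-66,0],0.9],
  [1,[-157,-66,0],0.9],
  [1,[-157,-66,0],0.9],
])

```text
t: 35.35
tool_pos: [0.5138, -0.0401, 0.2182]
ee_rot: [1.0, 0.002, -0.0, -0.0]
contact_force: [0.3, -0.1, 0.4]
opening: 0.999
```

```bash
python3 - <<'E'
from h import *
c,im,d,o=look('w16',things=(('nut_top',.0155),('worm_top',.0177),('handle_mid',.013)))
a=np.radians(-104.8);xh=np.array([np.cos(a),np.sin(a)])
p=np.array([.6047,-.051])+.0005*xh
overlay(c,im,(*p,-104.8),(.6047,-.051,27.8-45),.007,'pics/o16.png')
i=cv2.imread('pics/o16.png'); cv2.imwrite('pics/o16c.png',i[:560,240:1040])
cv2.imwrite('pics/r16.png',rect(c,im,.0155,.57,.64,-.087,-.017,8000))
E
```

```text
nut_top 0.87 [341.3  86.5] [ 0.6046 -0.0511  0.0155]
worm_top 0.84 [285.1  70.4] [ 0.613  -0.0184  0.0177]
t 35.55 tcp [ 0.5138 -0.0401  0.2185] yaw y -89.88532395309802 F [-0.   0.2  0.1] op 1.0007641414951314 q [-0.31  0.52  1.73  0.    0.89  1.26]
```

View pics/o16c.png

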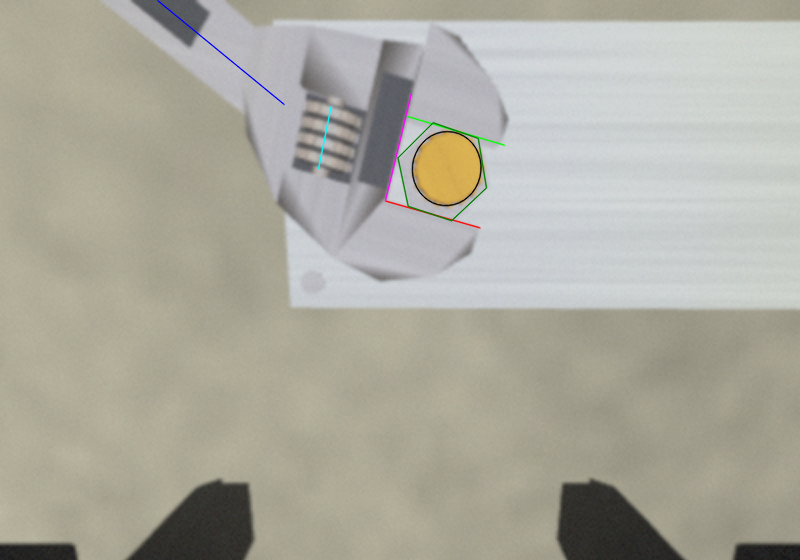

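View pics/r16.png

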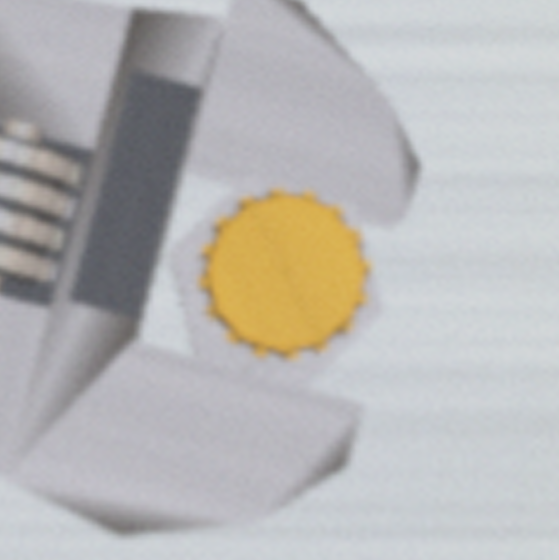

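```bash
cat > fit.py <<'E'
from h import *
import pickle
from scipy.optimize import minimize
def fit(n,z,x0,edges=range(6)):
    c=pickle.load(open(n+'.pkl','rb')); im=cv2.imread(f'pics/{n}.png').astype(np.float32)
    s=8000;X1=.65;Y1=0.
    r=rect(c,im,z,.56,X1,-.1,Y1,s); r=cv2.GaussianBlur(r,(0,0),4)
    def samp(P):
        return np.stack([cv2.remap(r[...,k],((Y1-P[:,1])*s).astype(np.float32)[None],((X1-P[:,0])*s).astype(np.float32)[None],cv2.INTER_LINEAR)[0] for k in range(3)],-1)
    def cost(p,per=False):
        out=[]
        for k in edges:
            a=np.radians(p[2]+60*k); nn=np.array([np.cos(a),np.sin(a)]);t=np.array([-nn[1],nn[0]])
            u=np.linspace(-.0055,.0055,40)[:,None]; B=np.array(p[:2])+.012*nn+u*t
            g=np.abs((samp(B+nn*.0006)-samp(B-nn*.0006)).mean(0)).sum(); out.append(g)
        return out if per else -np.mean(out)
    # grid on theta with refine xy
    res=[]
    for th in np.arange(x0[2]-10,x0[2]+10.1,.5):
        best=min((cost((x0[0]+dx,x0[1]+dy,th)),dx,dy) for dx in np.arange(-.0025,.0026,.0005) for dy in np.arange(-.0025,.0026,.0005))
        res.append((best[0],th,best[1],best[2]))
    b=min(res); q=minimize(cost,(x0[0]+b[2],x0[1]+b[3],b[1]),method='Nelder-Mead',options=dict(initial_simplex=[(x0[0]+b[2]+i,x0[1]+b[3]+j,b[1]+k) for i,j,k in ((0,0,0),(.0004,0,0),(0,.0004,0),(0,0,.5))]))
    print(n,np.round(q.x,4),round(q.fun,2),np.round(cost(q.x,True),1))
for n in ('w2','w5','w6'): fit(n,.0155,(.6047,-.0512,27.8))
fit('w2',.0155,(.6047,-.0512,27.8),[1,2,3]);fit('w5',.0155,(.6047,-.0512,27.8),[1,2,3])
fit('w7',.0155,(.6047,-.0512,27.8)); fit('w13',.0155,(.6047,-.0512,27.8))
fit('w16',.0155,(.6047,-.0512,-17.2))
E
python3 fit.py
```

```text
Still running in the background as job /tmp/bash_jobs.1000/02924f0f0472 (pid 1740). You'll get a notice when it ends.
```

Edit , replacing
```

```
with
```

```

```bash
cat /tmp/bash_jobs.1000/02924f0f0472/std*
kill -- -$(cat /tmp/bash_jobs.1000/02924f0f0472/pid); python3 - <<'E'
s=open('fit.py').read()
s=s.replace("np.stack([cv2.remap(r[...,k],((Y1-P[:,1])*s).astype(np.float32)[None],((X1-P[:,0])*s).astype(np.float32)[None],cv2.INTER_LINEAR)[0] for k in range(3)],-1)","r[np.round((X1-P[:,0])*s).astype(int),np.round((Y1-P[:,1])*s).astype(int)]")
s=s.replace("10.1,.5)","10.1,1)").replace(".0026,.0005",".0026,.001")
s=s.replace("import pickle","import pickle\ncv2.setNumThreads(1)",1)
open('fit.py','w').write(s)
E
time timeout 200 python3 -u fit.py
```

```text
w2 [ 0.6035 -0.0501 26.1181] -85.5 [ 69.2 149.4 207.4  57.1  29.    0.9]
w5 [ 0.6036 -0.0504 25.7166] -79.39 [ 63.9 104.  197.5  62.5  47.8   0.6]
w6 [ 0.6036 -0.0504 25.6627] -81.04 [ 60.5 105.8 203.6  65.8  50.1   0.4]
w2 [ 0.6034 -0.05   26.3191] -139.67 [149.8 209.2  60. ]
w5 [ 0.6035 -0.0504 27.3143] -123.79 [106.3 201.9  63.1]
w7 [ 0.6022 -0.0498 25.8324] -65.73 [84.5 84.5 72.3 56.2 27.7 69.2]
w13 [ 0.6018 -0.0504 30.478 ] -57.89 [62.  80.9 50.7 10.7 68.  75. ]
w16 [  0.6055  -0.048  -26.4046] -46.87 [ 53.7  47.2 103.5  12.3  54.2  10.3]
real	0m8.422s
user	0m8.331s
sys	0m0.487s
```

The wrench is still snug and measures about 43–44° of turn, slightly short because of elastic lag. I'll regrasp and add about 1.5°.

Emit:
move_arm([
  [1,[146,-83.2,0],-0.917],
  [1,[146,-83.2,0],-0.917],
  [1,[146,-83.2,0],-0.917],
  [1,[146,-83.2,0],-0.917],
  [1,[146,-83.2,0],-0.917],
  [1,[146,-83.2,0],-0.917],
  [1,[146,-83.2,0],-0.917],
  [1,[146,-83.2,0],-0.917],
  [1,[146,-83.2,0],-0.917],
  [1,[146,-83.2,0],-0.917],
])

```text
t: 36.55
tool_pos: [0.6597, 0.043, 0.2187]
ee_rot: [0.897, 0.442, 0.0, 0.0]
contact_force: [0.1, -0.1, -0.0]
opening: 0.999
```

```bash
python3 - <<'E'
from h import *
st(); c,im,d,o=look('w17',things=())
cv2.imwrite('pics/w17c.png',cv2.resize(im,None,fx=2,fy=2)[:560,240:1040])
E
```

```text
36.55 [0.6597 0.043  0.2187] F [ 0.1 -0.1 -0. ] M [-0.08  0.11 -0.  ] op 0.999 yaw -37.52 q [-0.11  0.79  1.24 -0.    1.11  0.54]
t 36.6 tcp [0.6597 0.043  0.2187] yaw y -37.49539932380665 F [-0.4 -0.6 -0. ] op 1.0039043001171915 q [-0.11  0.79  1.24 -0.    1.11  0.54]
```

View pics/w17c.png

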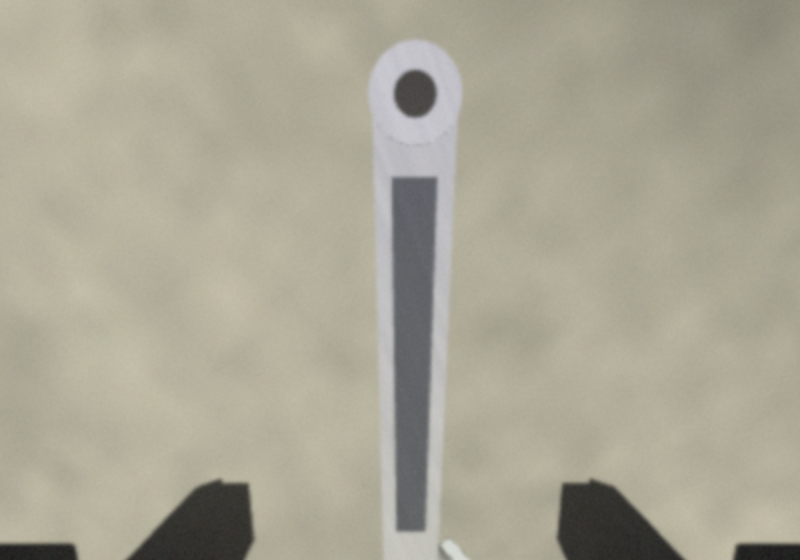

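Emit:
move_arm([
  [1,[0,1.5,20],0.005],
  [1,[0,1.5,40],0.005],
  [1,[0,1.5,50],0.005],
  [1,[0,1.5,50],0.005],
  [-1,[0,1.5,50],0.005],
  [-1,[0,1.5,50],0.005],
  [-1,[0,1.5,50],0.005],
  [-1,[0,1.5,50],0.005],
  [-1,[0,1.5,50],0.005],
  [-1,[0,1.5,50],0.005],
  [-1,[0,1.5,50],0.005],
  [-1,[0,1.5,50],0.005],
])

```text
t: 37.8
tool_pos: [0.6609, 0.0422, 0.1686]
ee_rot: [0.898, 0.441, -0.0, -0.0]
contact_force: [0.1, -0.1, -0.6]
opening: 0.296
```

Emit:
move_arm([
  [-1,[0,0,0],0],
  [-1,[0,0,0],0],
  [-1,[0,0,0],0],
  [-1,[0.2,1.3,0],0.012],
  [-1,[0.3,2.6,0],0.024],
  [-1,[0.4,3.8,0],0.035],
  [-1,[0.4,3.8,0],0.035],
])

```text
t: 38.5
tool_pos: [0.6639, 0.0405, 0.1686]
ee_rot: [0.905, 0.425, -0.001, -0.001]
contact_force: [-5.0, 2.2, 2.5]
opening: 0.244
```

```bash
python3 - <<'E'
from h import *
st()
E
```

```text
38.5 [0.6639 0.0405 0.1686] F [-5.   2.2  2.5] M [0.16 0.8  0.26] op 0.244 yaw -39.72 q [-0.11  0.86  1.24  0.    1.04  0.58]
```

Emit:
move_arm([
  [1,[0,0,0],0],
  [1,[0,0,0],0],
  [1,[0,0,0],0],
  [1,[0,0,-20],0],
  [1,[0,0,-50],0],
  [1,[0,0,-50],0],
  [1,[0,0,-50],0],
])

```text
t: 39.2
tool_pos: [0.6642, 0.0401, 0.2189]
ee_rot: [0.905, 0.425, 0.0, 0.0]
contact_force: [-0.2, -0.3, 0.1]
opening: 0.852
```

```bash
python3 - <<'E'
from h import *
c,im,d,o=look('w18',things=())
cv2.imwrite('pics/w18c.png',cv2.resize(im,None,fx=2,fy=2)[:560,240:1040])
E
```

```text
t 39.25 tcp [0.664  0.0402 0.2179] yaw y -39.71263829375318 F [-0.3 -0.9 -0.1] op 0.8957427261186283 q [-0.12  0.8   1.22 -0.    1.12  0.58]
```

View pics/w18c.png

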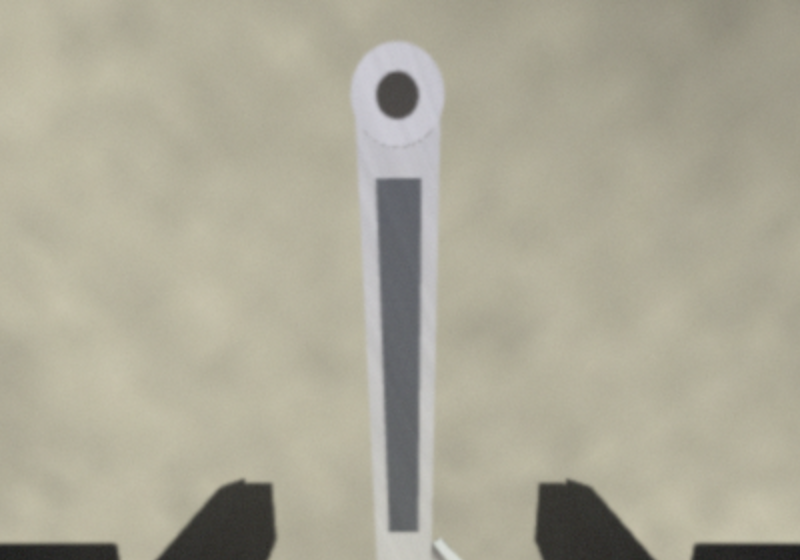

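The handle is now at 51.1° against 96.35° before, so about 45.3° of turn. Last check of the fit from above.

Emit:
move_arm([
  [1,[-157,-66,0],0.88],
  [1,[-157,-66,0],0.88],
  [1,[-157,-66,0],0.88],
  [1,[-157,-66,0],0.88],
  [1,[-157,-66,0],0.88],
  [1,[-157,-66,0],0.88],
  [1,[-157,-66,0],0.88],
  [1,[-157,-66,0],0.88],
  [1,[-157,-66,0],0.88],
  [1,[-157,-66,0],0.88],
])

```text
t: 40.25
tool_pos: [0.5131, -0.0383, 0.2184]
ee_rot: [1.0, -0.0, -0.0, -0.0]
contact_force: [-0.7, -0.5, -0.4]
opening: 0.997
```

```bash
python3 - <<'E'
from h import *
c,im,d,o=look('w19',things=(('nut_top',.0155),('worm_top',.0177)))
a=np.radians(-106.4);xh=np.array([np.cos(a),np.sin(a)])
p=np.array([.6047,-.051])-.0005*xh
overlay(c,im,(*p,-106.4),(.6047,-.051,27.8-45),.007,'pics/o19.png')
i=cv2.imread('pics/o19.png'); cv2.imwrite('pics/o19c.png',i[:560,240:1040])
i=rect(c,im,.0155,.57,.64,-.087,-.017,8000); cl=cv2.createCLAHE(4,(4,4)); cv2.imwrite('pics/r19.png',cl.apply(cv2.cvtColor(i,cv2.COLOR_BGR2GRAY)))
R=np.array(c['R'])
hs=[]
for uv in [(250,60),(270,40),(330,115),(345,60),(360,50),(300,110)]: print(uv,np.round(dep(c,uv,d[uv[1],uv[0]]),4))
E
```

```text
nut_top 0.58 [342.5  83. ] [ 0.6058 -0.0505  0.0155]
worm_top 0.72 [284.4  68.5] [ 0.6135 -0.0167  0.0177]
t 40.4 tcp [ 0.5131 -0.0384  0.2186] yaw y -90.0810012395921 F [-0.5  0.3  0. ] op 0.999554848225668 q [-0.3   0.52  1.74 -0.    0.89  1.27]
(250, 60) [0.6182 0.0033 0.0152]
(270, 40) [ 0.6285 -0.0088  0.0151]
(330, 115) [ 0.5877 -0.0432  0.0154]
(345, 60) [ 0.6181 -0.0516  0.016 ]
(360, 50) [ 0.6235 -0.0602  0.0145]
(300, 110) [ 0.5906 -0.0249  0.0152]
```

View pics/o19c.png

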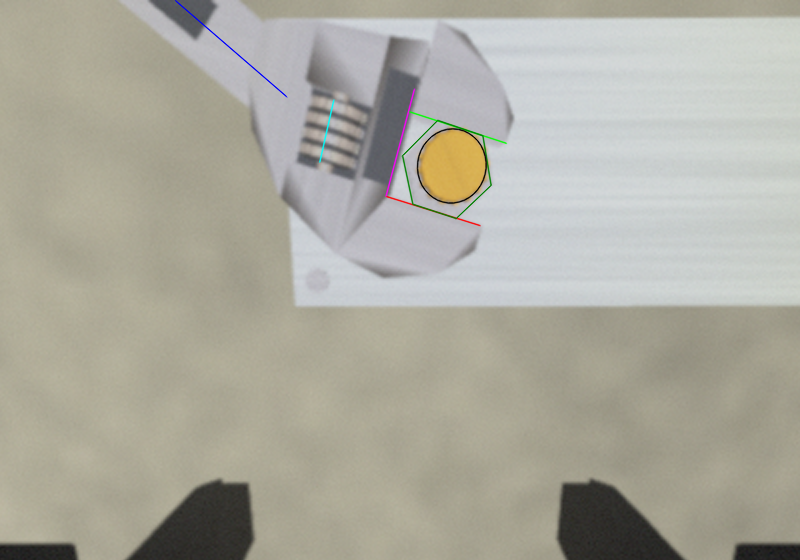

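View pics/r19.png

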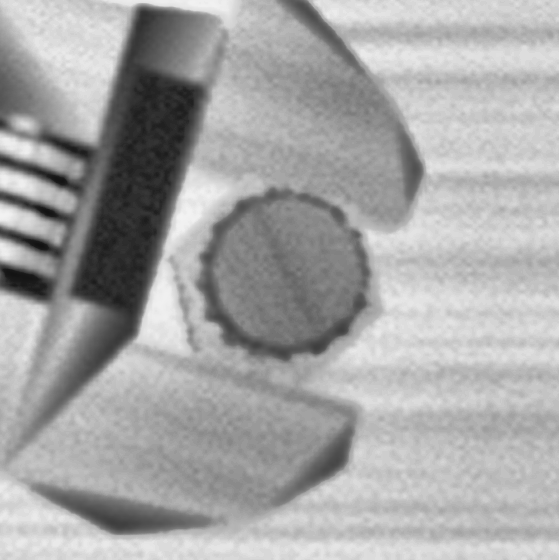

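```bash
python3 - <<'E'
from h import *
c,im,d,o=look('t20',n='top',things=(('reagent',0),('slide_box',0),('glove_box',0),('outlet',0)))
print(bot.job_done())
E
```

```text
reagent 0.83 [450.6 198.3] [ 0.5187 -0.4189  0.    ]
reagent 0.27 [434.5 239.6] [ 0.3887 -0.3643  0.    ]
slide_box 0.59 [436.6 241.8] [ 0.3821 -0.3705  0.    ]
glove_box 0.89 [197.2 165.6] [0.6116 0.3774 0.    ]
outlet 0.82 [333.1 171.8] [ 0.5982 -0.0518  0.    ]
t 40.65 tcp [ 0.5131 -0.0384  0.2186] yaw y -90.11618688939184 F [ 0.1  0.5 -0.6] op 0.9952064954059884 q [-0.3   0.52  1.74 -0.    0.89  1.27]
the job is handed in; nothing more can be done
None
```

I tightened the lock nut about an eighth of a turn clockwise and handed the job in at about 41 s. The wrench is still on the nut, flat on the bench.

**What I did:** I slid the wrench flat onto the nut, then closed the jaw with six rubs of the closed fingertips on the worm at about 8–13 N; the last rub was just above the 6–12 N you gave. I stopped when the worm stalled, with both jaws on the flats (jaw value about 0.007). I then gripped the handle, turned it about 44°, and regrasped once to add the last degree.

**Last checks:**
- **Turn:** The wrench handle turned about 45.3°. A rougher reading from the nut's own edges gave about 43.6° (good to ±1.5°). The two disagree slightly because, just before tightening, the wrench sat about 1.5° off my first estimate of the nut's angle.
- **Fit:** From above, both jaws lie on opposite flats, with the nut's corner about 1–2 mm short of the throat. The edge readings in the last picture were uneven by about 1 mm. I did not rub the worm again after tightening to recheck that it was snug.
- **Flatness:** The head's top measured about 15 mm above the bench, so it lies flat.
- **Other items:** The bottle, slide box, glove box and outlet were within detection error (up to about 10 mm) of where they started.
- **Robot:** The gripper was open and clear of everything.

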